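# Check the set of a stone cast with the dial tester

### The arm

A 6-joint arm with a two-finger parallel gripper is mounted at the origin on the work surface. World frame = base frame: x ahead of the robot, y to its left, z up, the work surface at z = 0. Lengths are in mm, angles in rad, forces in N, time in s.
With the tool pointing down it reaches from about 400 to 925 mm from the base axis. Payload 12.5 kg.
Tool frame: the origin (TCP) lies midway between the tips of the shut fingers; the grasp point (between the pads) lies 19 mm behind it; z points along the fingers, y is the line along which they close (so a half turn about z gives the same grasp; the last joint's range is limited). The gripper opens to 95 mm and grips with 3 to 60 N. Pads are 20 mm wide; open, the fingers measure 119 mm over their backs; the gripper's body (75 mm by 180 mm) begins 59 mm behind the grasp point.
Start: joints at [1.235, 0.491, 1.559, -0, 1.092, -0.106], TCP at [142.346, 608.594, 190.861] pointing down, gripper open.
Joint ranges: [-3.1, 3.1], [-0.84, 2.19], [0.05, 2.79], [-1.13, 4.28], [0.06, 2.93], [-2.69, 2.69]. Speed limits (rad/s): [2.22, 2.22, 2.79, 3.14, 3.14, 3.14].

### API

Orientations are given as [roll, pitch, yaw] about the fixed x, y, z axes, in that order (R = Rz(yaw) Ry(pitch) Rx(roll)).
In Python, from cell import env gives the robot as it stands.
- The arm moves only by the tool carry_out, never from a script. Its argument "series" is a list of rows, each a list of 4 numbers: the shift along the world's x, y, z normalised to -1 to 1, where 1 is 5 cm, then the turn about the world's z normalised to -1 to 1, where 1 is 6 degrees. In form: [[x, y, z, turn], ...]. A call has exactly 5 rows; each row shifts and turns the commanded pose from where the row before left it; what a row does not reach is not made up. A row lasts 1/10 s, in which the tool goes at most 50 mm and 8.59 degrees, less where a joint would pass 70% of its speed; a pose out of reach is approached as far as the arm can. A call with a number of a shift or a turn outside -1 to 1 is refused whole. A call with a gripper value outside its range is refused whole. "fingers" is the closure, from -1 (fully open) to 1 (shut), set as the call begins (left out, the last holds). The fingers move at their own pace and stop on an object; the grip force is fixed at half the most. Time passes only in rows, so rows that do not move let the fingers close, or fill a call up. It gives the time, the measured TCP pose, the force, the opening and the grip force at its end, in the units of the state.
- env.state(): the state, without advancing time (a new reading comes with each control period).
- env.read_camera(name): name is "scene" or "top" or "wrist"; returns the picture (480x640x3 uint8, red, green, blue); there is no depth.
- env.calibration(name): a dict with "K" (3x3 intrinsics, pixels), "dist" ([k1, k2, p1, p2, k3] as OpenCV has them; the pictures are not rectified), "pose" (4x4, takes a point from camera to world coordinates). Camera axes: x right, y down, z forward; pixel columns grow to the right and rows downward; lengths in mm; the calibration is good to about 2 mm. A picture is of the moment at which its call begins: read the wrist's pose just before it. calibration takes no time and is no camera call; for the wrist camera it gives the pose at the moment of the call.
- env.job_done(): hands the job in; it is judged then, once.
Trained networks look in the newest picture that a camera, given by its name, has taken for a name from the list of things; names that differ only in an ending like _2 or _b are one class to them, and where a whole thing is asked for, a point or a joint stands for the part that bears it (a point fixed in the world has none). Each returns a list of dicts, best first, with "conf" (0 to 1); they miss things now and then, are a little off and sometimes report something else, mostly with a low value. They report only what shows in the picture. A call takes as long as a camera call. They do not tell look-alikes from the thing itself.
- env.look_for(camera, label): "position" ([row, column] as shares, 0 to 1, of the picture: columns of its width, rows of its height, amid what is visible of it).
The state is a dict: "t": time; "joints": joint angles; "qvel": joint speeds; "tau": joint torques, N m; "eef_pos": TCP position; "tcp_rot": TCP orientation; "ft_force": force on the tool from outside, world axes, zero at the start; "moment": the same for the moment, N m; "opening": opening from 0.0 (shut) to 1.0 (fully open); "grip_force": force on a finger pad.
Only numpy, scipy, OpenCV 4.12 (cv2) and the standard library are available. Lean on these libraries where they do the work, as an engineer would, in place of code of your own. Each camera call takes 0.05 s, during which the arm holds its last target. There are 200 camera calls.

### The job

Check whether the stone cast clamped in the tilting table has set: with the dial tester still in its rest, turn its reset knob back so that the peak pointer is at the zero stop, then lift the tester out by its head and press its needle on the pencilled cross, square to the stone, at about 5 newtons and never more than 10. Finish while still holding it there steadily at that push, and leave everything else on the bench where it is.

Things in the scene. Friction and masses are not known exactly. Their poses are not given: they have to be found in the camera images.
- tester: dial tester, loose, 0.25 kg, upright in its rest. Square head 52 x 52 x 24 mm (grip it from above across two flat sides, pads about 20 mm above its underside), round dial on top 51 mm across to 28 mm above the underside; below it a barrel 22 x 22 x 36 mm, a nose to 42 mm, then the needle. Origin: centre of head's underside; z up through the dial; x, y square to the head's sides.
- knob_mid (a point): middle of the knurled reset knob at the dial's centre, 18 mm across, its top 43.6 mm and this point 36.6 mm above the head's underside; the knob stands 15 mm clear of the glass. x axis: along the peak pointer, which is part of the knob; z: the tester's z.
- peak_knob (a joint): angle of knob and peak pointer, rad: 0 at the zero stop, growing clockwise seen from above (turn it back counter-clockwise), 0.1 rad per newton. Starts at 0.8 to 1.4. Stays where left (friction 0.004 N m); when the needle is pushed in, it is dragged up to the highest force reached.
- needle (a joint): how far the needle is pushed into the tester, m: 0 to 0.015, spring 1 N per mm (5 N at 0.005), then a hard stop.
- needle_tip (a point): centre of the needle's flat end (steel, 5 mm across), on the tester's axis, 62 mm below the head's underside while free; z: the tester's z, towards the dial.
- rest: the tester's rest, fixed to the bench: base 90 x 90 mm, two cheeks, top plate 74 x 74 mm with its top 75 mm above the bench and a square hole 24.4 mm wide in which the barrel hangs, so that the tester cannot turn; lift it straight up by 70 mm to clear. Origin: centre of the base's underside; sides square to x and y.
- cross (a point): centre of the pencilled cross (lines 22 mm long) on the flat stone floor between the teeth of the clamped cast, about 84 mm above the bench. z: square to that floor, out of the stone; it leans up to 0.3 rad from upright. x: to the open heel of the arch. Teeth, up to 12 mm higher than the floor, stand 20 mm or more from the cross.
- cast: stone cast of a lower jaw, 75 mm wide, 69 mm long, base 22 mm thick, teeth up to 12 mm higher, clamped with three jaws on the plate of a tilting model table (round steel foot 94 mm across, ball joint locked, fixed to the bench). This body is cast, jaws and plate; origin: centre of the ball joint, 44 mm below the floor with the cross and 40 mm above the bench; z square to the floor.
- spare_cast: a smaller plaster cast of a lower jaw, without a pencilled cross, 65 x 59 x 34 mm, loose; a bystander
- brush: a modelling brush, 160 mm long, lying; a bystander
- beaker: a small clear beaker, 52 mm across, 60 mm tall; a bystander
- bottle_a: a white bottle, 34 mm across, 80 mm tall; a bystander
- bottle_b: a second white bottle like it; a bystander
- mixing_bowl: a dark rubber plaster bowl, 120 mm across, 70 mm tall; a bystander
- spatula: a plaster spatula, 200 mm long, lying; a bystander
- jar: a clear jar with a white lid, 60 mm across, 60 mm tall; a bystander
Mind the look-alikes: they are no part of the job. Leave any pink or yellow look-alike of the part that bears cross alone.

How it is judged:
By the outcome, as a careful person would: the job done as asked, in the order asked, and still so for the second after the job is handed in, while the arm keeps its last pose, push and grip.
It also fails if it takes over 54 s, if anything falls off the work surface, if the arm or the gripper's body presses on something with over 40 N, if the wrist force passes 120 N, or if a joint passes its speed limit or range.

## Working session

There is one attempt and no reset: what is moved stays moved. The work goes in short steps, Python scripts to look and compute and a tool call to move; the robot and the scene stay as the last step left them, time stands still between calls to the robot, and variables do not carry over. Pictures are saved under pics/ and viewed, at most 10 in all, crops included, and the job is handed in when it is done.

Besides the shell and the picture viewer there is one more tool, called after "Emit:" as name(argument=value, ...), one argument or row to a line, values as JSON. carry_out: Moves the arm, as the interface text tells. Its arguments: {"type":"object","properties":{"series":{"type":"array","items":{"type":"array","items":{"type":"number","minimum":-1,"maximum":1}}},"fingers":{"type":"number"}},"required":["series"]}

```bash
ls; mkdir -p pics; python3 - <<'E'
from cell import env
import cv2
for c in ("scene","top","wrist"):
    im=env.read_camera(c); cv2.imwrite(f"pics/{c}0.png",im[:,:,::-1])
    k=env.calibration(c); print(c,k["K"][0][0],k["dist"],[[round(float(v),3) for v in r] for r in k["pose"]])
    for l in ("tester","knob_mid","cross","rest","cast"):
        try: print(l,[(round(d["conf"],2),[round(480*d["position"][0]),round(640*d["position"][1])]) for d in env.look_for(c,l)][:3])
        except Exception as e: print(l,e)
print(env.state())
E
```

```text
pics
scene 563.408569530699 [0.04584601 0.         0.         0.         0.        ] [[0.047, 0.557, -0.829, 1712.562], [0.999, -0.035, 0.033, -39.827], [-0.011, -0.83, -0.558, 867.32], [0.0, 0.0, 0.0, 1.0]]
tester [(0.68, [255, 234])]
knob_mid [(0.71, [229, 402]), (0.63, [245, 234])]
cross [(0.93, [276, 465]), (0.62, [229, 402]), (0.6, [198, 370])]
rest [(0.74, [280, 243]), (0.33, [293, 162])]
cast [(0.91, [194, 370]), (0.75, [279, 468]), (0.72, [228, 403])]
top 493.4233213070281 [-0.01187851  0.          0.          0.          0.        ] [[0.015, -0.985, 0.173, 321.168], [-1.0, -0.017, -0.007, 2.099], [0.01, -0.173, -0.985, 1431.369], [0.0, 0.0, 0.0, 1.0]]
tester [(0.7, [180, 372]), (0.62, [226, 405])]
knob_mid []
cross [(0.84, [213, 263]), (0.64, [327, 272]), (0.59, [192, 215])]
rest [(0.6, [238, 390]), (0.53, [224, 326])]
cast [(0.97, [214, 263]), (0.84, [271, 248]), (0.71, [190, 215])]
wrist 349.2276321910916 [-0.04627009  0.          0.          0.          0.        ] [[0.228, 0.938, 0.263, 68.851], [0.974, -0.219, -0.061, 626.801], [0.001, 0.27, -0.963, 385.578], [0.0, 0.0, 0.0, 1.0]]
tester []
knob_mid []
cross []
rest []
cast []
{'t': 0.9, 'joints': array([ 1.23539442e+00,  4.90887762e-01,  1.55886038e+00, -8.47310780e-06,
        1.09173575e+00, -1.05603821e-01]), 'qvel': array([ 0.00258323,  0.0022193 , -0.00127018,  0.00156371,  0.00083268,
       -0.00135064]), 'tau': array([-5.17234639e-04, -6.12435293e+01, -2.58433968e+01,  6.93253241e-02,
        4.45003447e-02,  1.84667709e-05]), 'eef_pos': array([142.3552398 , 608.60245252, 190.88221405]), 'tcp_rot': array([3.14148529e+00, 1.89421730e-05, 2.91179847e+00]), 'ft_force': array([-0.38282674, -0.50809553, -0.41833003]), 'moment': array([0.03499756, 0.02822791, 0.01288234]), 'grip_force': 0.0, 'opening': 0.9999838741704381}
```

View pics/scene0.png

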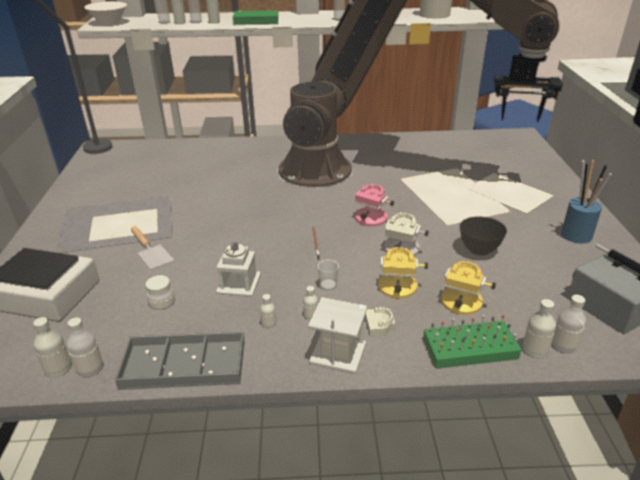

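View pics/top0.png

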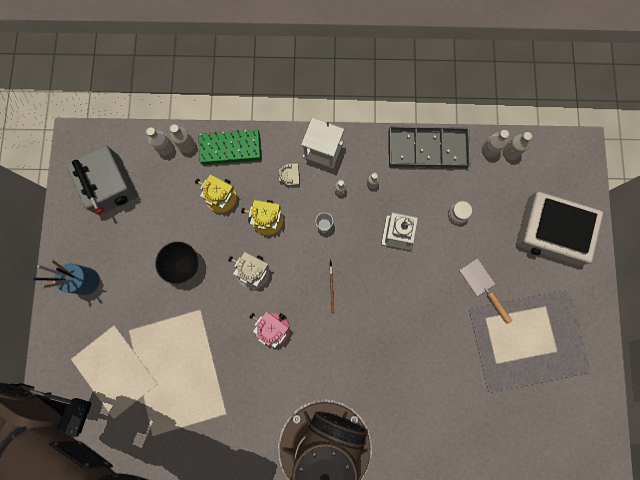

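The scene picture shows the tester in its rest at about (238,255), the white target cast at (403,229), and pink and yellow look-alikes around it. The top picture shows the tester at (403,228) and the white cast at (250,268).

```bash
cat > h.py <<'E'
from cell import env
import cv2, numpy as np
def ray(cal,px):  # px=(col,row)
    u=cv2.undistortPoints(np.array([[px]],float),np.array(cal["K"]),np.array(cal["dist"]))[0,0]
    P=np.array(cal["pose"]); return P[:3,3],P[:3,:3]@np.array([u[0],u[1],1.])
def at_z(cal,px,z):
    o,d=ray(cal,px); return o+d*(z-o[2])/d[2]
def tri(obs):   # [(cal,px),...] least squares; returns point, rms miss mm
    A=np.zeros((3,3));b=np.zeros(3);L=[]
    for c,p in obs:
        o,d=ray(c,p); d=d/np.linalg.norm(d); M=np.eye(3)-np.outer(d,d); A+=M;b+=M@o;L.append((o,M))
    x=np.linalg.solve(A,b); return x,np.sqrt(np.mean([np.sum((M@(x-o))**2) for o,M in L]))
def proj(cal,X):
    P=np.linalg.inv(np.array(cal["pose"]))
    r,_=cv2.Rodrigues(P[:3,:3]); return cv2.projectPoints(np.atleast_2d(np.array(X,float)),r,P[:3,3],np.array(cal["K"]),np.array(cal["dist"]))[0][:,0]
E
python3 - <<'E'
from h import *
s,t=env.calibration("scene"),env.calibration("top")
print("knob",at_z(t,(405,226),115),at_z(s,(236,245),115),tri([(t,(405,226)),(s,(236,245))]))
print("cross",at_z(t,(251,266),84),at_z(s,(403,229),84))
im=np.hstack([cv2.resize(env.read_camera("top")[190:260,360:450],None,fx=4,fy=4,interpolation=2),cv2.resize(env.read_camera("top")[235:305,205:295],None,fx=4,fy=4,interpolation=2)])
cv2.imwrite("pics/c1.png",im[:,:,::-1])
E
```

```text
knob [ 603.10906116 -212.31342105  115.        ] [ 606.84138747 -203.08830795  115.        ] (array([ 603.19724572, -208.06795063,  113.17435419]), np.float64(4.486098176004469))
cross [490.21877959 207.49799064  84.        ] [515.62610574 210.53728919  84.        ]
```

View pics/c1.png

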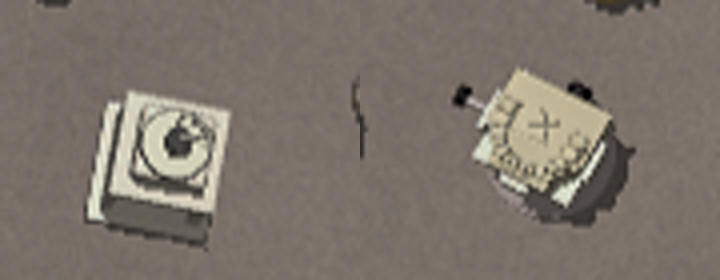

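Emit:
carry_out(
  series=[
    [0.65, -0.74, 0.1, 0],
    [0.65, -0.74, 0.1, 0],
    [0.65, -0.74, 0.1, 0],
    [0.65, -0.74, 0.1, 0],
    [0.65, -0.74, 0.1, 0],
  ],
  fingers=-1,
)

```text
t: 1.5
eef_pos: [305.8, 422.1, 216.2]
tcp_rot: [3.141, 0.0, 2.912]
ft_force: [0.9, 0.7, -0.0]
opening: 1.0
grip_force: 0.0
```

Emit:
carry_out(
  series=[
    [0.65, -0.74, 0.1, 0],
    [0.65, -0.74, 0.1, 0],
    [0.65, -0.74, 0.1, 0],
    [0.65, -0.74, 0, 0],
    [0, 0, 0, 0],
  ],
)

```text
t: 2.0
eef_pos: [438.0, 272.0, 231.0]
tcp_rot: [3.141, 0.001, 2.907]
ft_force: [-0.5, -0.2, -0.5]
opening: 0.995
grip_force: 0.0
```

```bash
python3 - <<'E'
from h import *
c=env.calibration("wrist");im=env.read_camera("wrist")
np.savez("w1.npz",im=im,K=c["K"],dist=c["dist"],pose=c["pose"])
s=env.state();print(s["eef_pos"],s["tcp_rot"],s["joints"],s["t"])
for l in ("cross","cast"): print(l,[(round(d["conf"],2),[round(640*d["position"][1]),round(480*d["position"][0])]) for d in env.look_for("wrist",l)][:3])
cv2.imwrite("pics/w1.png",im[:,:,::-1])
E
```

```text
[436.38311502 273.64218049 230.85749228] [3.14142966e+00 1.87781926e-04 2.90737185e+00] [ 4.31786254e-01  2.91943451e-01  1.77087284e+00  1.37756052e-05
  1.07852801e+00 -9.04795793e-01] 2.05
cross [(0.89, [172, 132]), (0.8, [406, 388]), (0.62, [276, 271])]
cast [(0.73, [277, 269]), (0.71, [280, 383]), (0.68, [175, 132])]
```

View pics/w1.png

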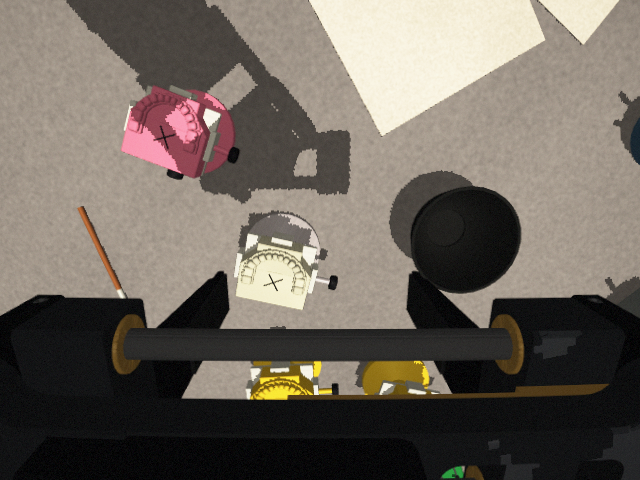

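The cross is at (274,282) in the wrist view, on the white cast; its heel side (without teeth) faces image-down.

```bash
python3 - <<'E'
from h import *
c=dict(np.load("w1.npz"))
t=env.calibration("top");s=env.calibration("scene")
print("cross w",at_z(c,(274,282),84),"top",at_z(t,(250,266),84),tri([(c,(274,282)),(t,(250,266))]))
e=np.array([436.4,273.6,230.9])
print("tcp px",proj(c,[e]), "centre ray at 84-> rel tcp",at_z(c,(320,240),84)-e)
im=c["im"][200:330,220:350]; cv2.imwrite("pics/w1c.png",cv2.resize(im,None,fx=4.5,fy=4.5,interpolation=2)[:,:,::-1])
E
```

```text
cross w [492.26725758 213.29272718  84.        ] top [490.17343101 210.24198093  84.        ] (array([492.01233645, 211.70743502,  80.67437761]), np.float64(1.6808705763248888))
tcp px [[317.48023012 270.83710063]] centre ray at 84-> rel tcp [  22.41654422   -2.58001273 -146.9       ]
```

View pics/w1c.png

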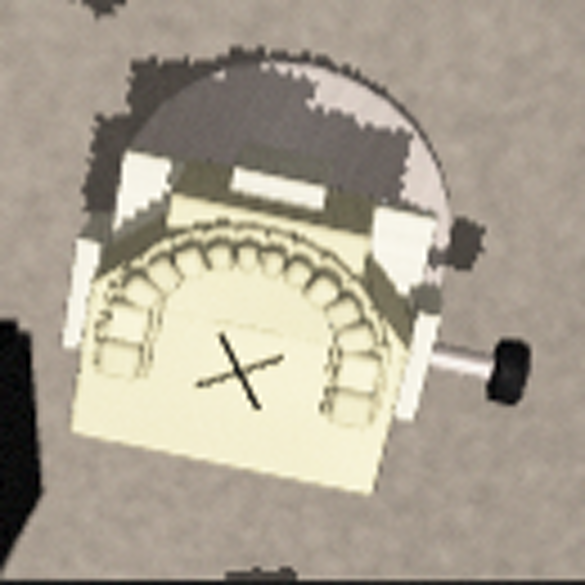

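Emit:
carry_out(
  series=[
    [0.2, -0.6, -0.4, 0],
    [0.1, -0.6, -0.5, 0],
    [0, -0.4, -0.5, 0],
    [0, 0, 0, 0],
    [0, 0, 0, 0],
  ],
)

```text
t: 2.65
eef_pos: [449.6, 196.7, 161.3]
tcp_rot: [3.141, -0.0, 2.913]
ft_force: [0.3, -0.2, 0.3]
opening: 1.0
grip_force: 0.0
```

```bash
cat > snap.py <<'E'
from h import *
import sys
n=sys.argv[1]; c=env.calibration("wrist");im=env.read_camera("wrist")
np.savez(n+".npz",im=im,K=c["K"],dist=c["dist"],pose=c["pose"])
cv2.imwrite("pics/"+n+".png",im[:,:,::-1])
s=env.state();print(s["eef_pos"],s["tcp_rot"],s["t"])
for l in sys.argv[2:]: print(l,[(round(d["conf"],2),[round(640*d["position"][1]),round(480*d["position"][0])]) for d in env.look_for("wrist",l)][:3])
E
python3 snap.py w2 cross
```

```text
[449.98802315 197.03848482 161.78194058] [3.14071200e+00 9.73634843e-04 2.91303545e+00] 2.7
cross [(0.97, [347, 268]), (0.94, [225, 90]), (0.62, [461, 468])]
```

Emit:
carry_out(
  series=[
    [0.5, 0, 0, 0],
    [0.6, 0, 0, 0],
    [0.2, 0, 0, 0],
    [0, 0, 0, 0],
    [0, 0, 0, 0],
  ],
)

```text
t: 3.25
eef_pos: [513.8, 196.1, 161.0]
tcp_rot: [-3.142, -0.0, 2.912]
ft_force: [0.3, -0.4, 0.6]
opening: 1.0
grip_force: 0.0
```

```bash
python3 snap.py w3 cross
```

```text
[513.72864985 195.96830707 161.05264637] [-3.14155456e+00 -4.26753653e-04  2.91242565e+00] 3.3
cross [(0.9, [333, 199]), (0.68, [209, 26]), (0.59, [332, 374])]
```

Emit:
carry_out(
  series=[
    [-0.3, -0.8, 0, 0],
    [-0.3, -0.8, 0, 0],
    [0, 0, 0, 0],
    [0, 0, 0, 0],
    [0, 0, 0, 0],
  ],
)

```text
t: 3.85
eef_pos: [485.0, 116.2, 161.2]
tcp_rot: [3.141, 0.001, 2.912]
ft_force: [-0.3, -0.3, 0.2]
opening: 1.0
grip_force: 0.0
```

```bash
python3 snap.py w4 cross; python3 - <<'E'
from h import *
ims=[]
for n in("w2","w3","w4"):
    c=dict(np.load(n+".npz")); u,v=proj(c,[[491,212,84]])[0]; u,v=int(u),int(v); print(n,u-65,v-70)
    im=cv2.copyMakeBorder(c["im"],100,100,100,100,0)[v-70+100:v+80+100,u-65+100:u+65+100]
    ims.append(cv2.resize(im,None,fx=4,fy=4,interpolation=2)[:, :])
for i,im in enumerate(ims[:]): pass
cv2.imwrite("pics/w234.png",cv2.resize(np.hstack(ims),(800,308),interpolation=3)[:,:,::-1])
E
```

```text
[484.99599913 116.33333532 161.000414  ] [3.14124148e+00 4.07751122e-04 2.91253188e+00] 3.9
cross [(0.77, [320, 35]), (0.75, [407, 377]), (0.7, [431, 210])]
w2 279 211
w3 263 137
w4 369 150
```

```bash
python3 - <<'E'
from h import *
T=[]
for n,(x,y) in dict(w2=(280,205),w3=(265,145),w4=(365,150)).items():
    im=np.load(n+".npz")["im"][y:y+100,x:x+133]; im=cv2.resize(im,(400,300),interpolation=cv2.INTER_CUBIC)
    T.append(im)
t=env.read_camera("scene")[190:260,360:453]; T.append(cv2.resize(t,(400,300),interpolation=2))
cv2.imwrite("pics/m.png",np.vstack([np.hstack(T[:2]),np.hstack(T[2:])])[:,:,::-1])
E
```

```text
(no output)
```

View pics/m.png

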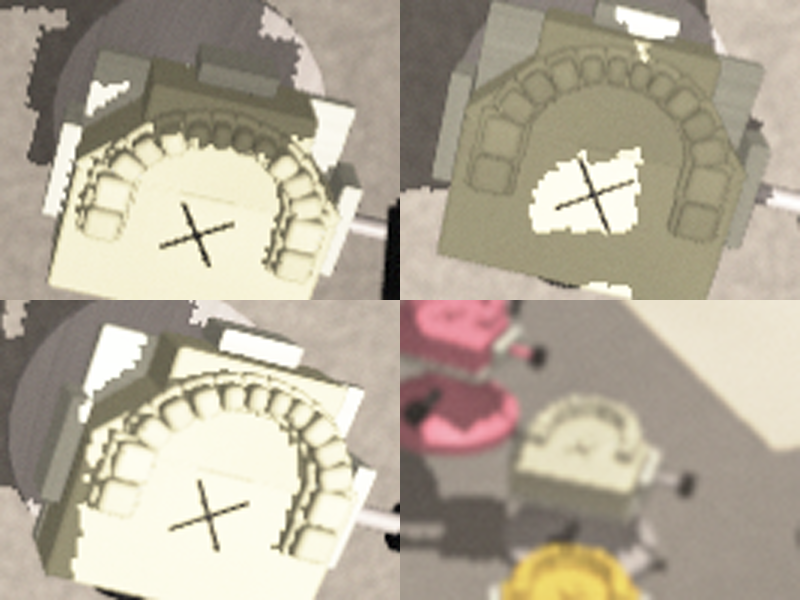

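The montage shows the cross centres in tiles at w2 (197,235), w3 (195,194) and w4 (208,214), at 3x scale, with heel corners at left. I take one more oblique view on the way to the tester.

Emit:
carry_out(
  series=[
    [0, -0.8, 0, 0],
    [0, -0.8, 0, 0],
    [0, -0.7, 0, 0],
    [0, 0, 0, 0],
    [0, 0, 0, 0],
  ],
)

```text
t: 4.5
eef_pos: [484.9, 0.6, 160.8]
tcp_rot: [3.141, -0.0, 2.911]
ft_force: [-0.9, 0.5, -0.1]
opening: 0.999
grip_force: 0.0
```

```bash
python3 snap.py w5 cross tester
```

```text
[484.89600803   1.22482436 160.74319672] [ 3.14135011e+00 -3.00653878e-04  2.91182008e+00] 4.55
cross [(0.73, [571, 178]), (0.68, [480, 16])]
tester []
```

Emit:
carry_out(
  series=[
    [0.2, -0.9, 0.1, 0],
    [0.3, -0.9, 0.2, 0],
    [0.3, -0.8, 0.3, 0],
    [0, 0, 0, 0],
    [0, 0, 0, 0],
  ],
)

```text
t: 5.15
eef_pos: [524.9, -129.0, 190.6]
tcp_rot: [3.141, -0.0, 2.912]
ft_force: [-0.7, 0.3, 0.5]
opening: 1.002
grip_force: 0.0
```

```bash
python3 snap.py t1 tester knob_mid; python3 - <<'E'
from h import *
c5=dict(np.load("w5.npz"))
u,v=proj(c5,[[491,212,84]])[0].astype(int); print(u,v)
x0,y0=min(u-80,507),v-60; a=cv2.resize(c5["im"][y0:y0+120,x0:x0+133],(532,480),interpolation=2); print(x0,y0)
w2=cv2.resize(np.load("w2.npz")["im"][245:345,280:413],(266,200),interpolation=2)
w4=cv2.resize(np.load("w4.npz")["im"][200:300,365:498],(266,200),interpolation=2)
r=np.vstack([w2,w4,np.zeros((80,266,3),np.uint8)])
cv2.imwrite("pics/m2.png",np.hstack([a,r])[:,:,::-1])
E
```

```text
[ 524.52619948 -128.25899233  190.43483689] [ 3.14119839e+00 -9.89728328e-04  2.91250258e+00] 5.2
tester [(0.7, [257, 315]), (0.56, [411, 110]), (0.4, [631, 110])]
knob_mid []
575 188
495 128
```

View pics/m2.png

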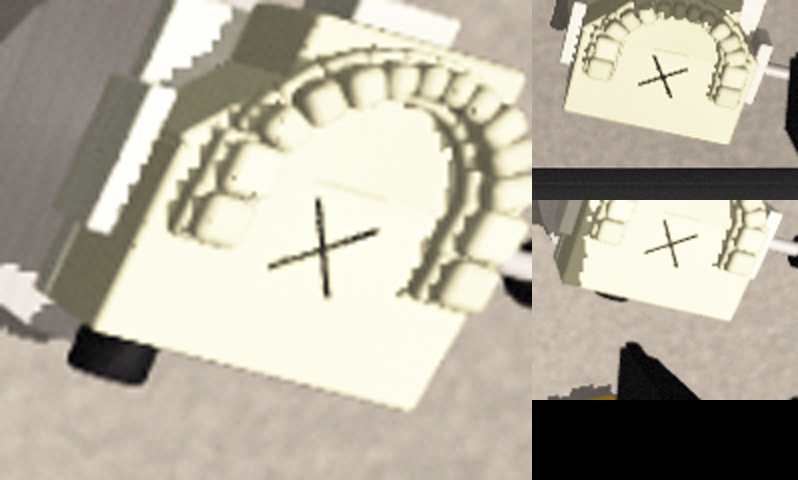

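View pics/t1.png

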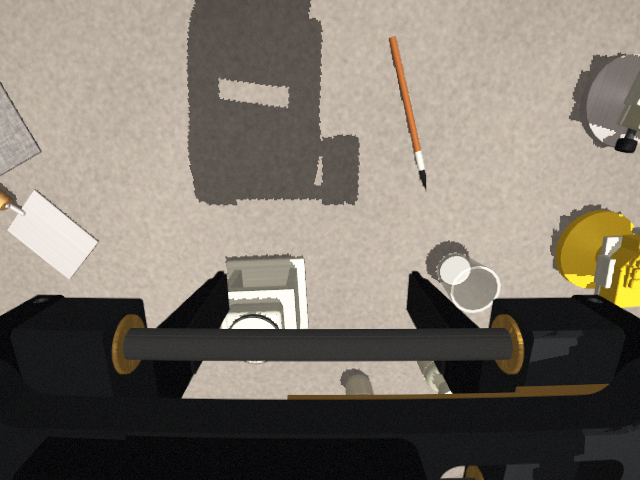

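```bash
cat > fit.py <<'E'
from h import *
from scipy.optimize import least_squares
from scipy.spatial.transform import Rotation as R
def tl(o,s,L): return [None if p is None else (o[0]+p[0]/s,o[1]+p[1]/s) for p in L]
# order: centre, top, right, bottom, left (ends), heelL, heelR
D={"w1":tl((220,200),4.5,[(240,372),(222,335),(283,357),(258,408),(197,386),(72,430),(370,492)]),
"w2":tl((280,205),3.008,[(197,235),(184,205),(234,223),(209,267),(161,247),(50,285),None])[:-1]+[(380.5,317)],
"w3":tl((265,145),3.008,[(195,194),(182,153),(234,180),(207,234),(156,209),(39,254),None]),
"w4":tl((365,150),3.008,[(208,214),(199,182),(248,204),(218,250),(170,229),(47,272),None])[:-1]+[(465,260)],
"w5":tl((495,128),4,[(323,248),(318,198),(379,230),(328,297),(268,267),(95,328),(408,411)])}
C={k:dict(np.load(k+".npz")) for k in D}
def model(p):
    M=R.from_rotvec(p[3:6]).as_matrix(); a=p[6]; e=11*np.array([np.cos(a),np.sin(a)]); f=np.array([-e[1],e[0]])
    L=np.array([[0,0],e,f,-e,-f,[p[7],p[8]-37.5],[p[7],p[8]+37.5]])
    return p[:3]+np.c_[L,np.zeros(7)]@M.T
def res(p,ks):
    X=model(p); r=[]
    for k in ks:
        m=[i for i in range(7) if D[k][i] is not None]
        r+=list((proj(C[k],X[m])-np.array([D[k][i] for i in m])).ravel())
    return np.array(r)
if __name__=="__main__":
    o=at_z(C["w1"],D["w1"][0],84)
    for ks in (list(D),["w1","w2","w3","w4"],["w1","w2","w4","w5"],["w5","w3"],["w5","w2"]):
        best=None
        for a0 in np.arange(-3,3.2,.5):
          for h in (0.0,1.2,-1.2):
            M=np.c_[[np.cos(h),np.sin(h),0],[-np.sin(h),np.cos(h),0],[0,0,1]]
            for dr in(0,):
              s=least_squares(res,np.r_[o,R.from_matrix(M).as_rotvec()+1e-3,a0,25,0],args=(ks,),max_nfev=60,loss="soft_l1")
              if (best is None or s.cost<best.cost): best=s
        p=best.x;M=R.from_rotvec(p[3:6]).as_matrix()
        print(ks,"pos",p[:3].round(1),"n",M[:,2].round(3),"tilt",np.arccos(abs(M[2,2])).round(3),"x",M[:,0].round(3),"hx,yo",p[7:].round(1),"rms",np.sqrt(np.mean(res(p,ks)**2)).round(2))
E
python3 fit.py
```

```text
['w1', 'w2', 'w3', 'w4', 'w5'] pos [492.8 212.2  83.4] n [-0.178  0.069 -0.982] tilt 0.192 x [-0.875  0.444  0.19 ] hx,yo [-26.9   0.9] rms 0.44
['w1', 'w2', 'w3', 'w4'] pos [492.9 212.2  83.1] n [-0.144  0.051 -0.988] tilt 0.154 x [-0.883  0.445  0.152] hx,yo [-26.2   0.8] rms 0.43
['w1', 'w2', 'w4', 'w5'] pos [492.8 212.2  83.5] n [-0.188  0.076 -0.979] tilt 0.204 x [-0.873  0.443  0.202] hx,yo [-27.   1.] rms 0.38
['w5', 'w3'] pos [492.8 212.3  83. ] n [-0.989 -0.147 -0.015] tilt 1.556 x [ 0.146 -0.988  0.047] hx,yo [45.1 35.9] rms 6.75
['w5', 'w2'] pos [492.8 212.2  83.5] n [-0.199  0.081 -0.977] tilt 0.216 x [-0.871  0.442  0.214] hx,yo [-27.4   1.3] rms 0.33
```

The stone's normal leans about 0.19 rad towards azimuth -21° (near the heel), so the tester will have to be tilted in the grip by that much. The oblique view has the cross at tile (323,248). In t1 the tester is partly hidden at (255,320). Next I view the tester properly.

Emit:
carry_out(
  series=[
    [0.4, -0.5, 0, 0],
    [0.4, -0.5, 0, 0],
    [0.1, -0.3, 0, 0],
    [0, 0, 0, 0],
    [0, 0, 0, 0],
  ],
)

```text
t: 5.8
eef_pos: [569.0, -193.4, 190.5]
tcp_rot: [3.141, -0.001, 2.912]
ft_force: [0.4, -0.1, -0.1]
opening: 0.999
grip_force: 0.0
```

```bash
python3 snap.py t2 tester knob_mid
```

```text
[ 569.0736484  -193.2288526   190.74947946] [ 3.14114575e+00 -9.03800189e-04  2.91230299e+00] 5.85
tester [(0.95, [310, 278])]
knob_mid [(0.57, [310, 285])]
```

Emit:
carry_out(
  series=[
    [0.3, -0.6, 0, 0],
    [0.1, -0.7, 0, 0],
    [0, -0.5, 0, 0],
    [0, 0, 0, 0],
    [0, 0, 0, 0],
  ],
)

```text
t: 6.45
eef_pos: [589.5, -283.8, 190.8]
tcp_rot: [3.141, -0.0, 2.911]
ft_force: [-0.3, 0.4, -0.3]
opening: 1.003
grip_force: 0.0
```

```bash
python3 snap.py t3 tester knob_mid;  python3 - <<'E'
from h import *
T=[]
for n in("t2","t3"):
    c=dict(np.load(n+".npz")); u,v=proj(c,[[603,-208,115]])[0].astype(int); x,y=u-66,v-75; print(n,x,y)
    T.append(cv2.resize(c["im"][y:y+150,x:x+133],(399,450),interpolation=2))
cv2.imwrite("pics/m3.png",np.hstack(T)[:,:,::-1])
E
```

```text
[ 589.599192   -283.34671932  190.94403703] [ 3.14114717e+00 -2.72491912e-04  2.91201994e+00] 6.5
tester [(0.66, [405, 232])]
knob_mid [(0.96, [414, 237])]
t2 242 207
t3 345 159
```

View pics/m3.png

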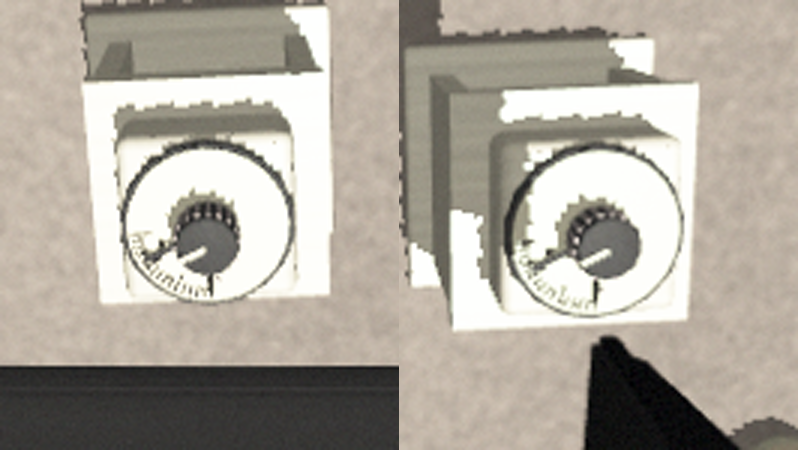

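m3 shows the tester head in its rest with the knob top at tile (207,247) and (212,247). The peak pointer is about 59° clockwise of the dark zero hand, so roughly 1.03 rad to turn back.

```bash
python3 - <<'E'
from h import *
c2,c3=dict(np.load("t2.npz")),dict(np.load("t3.npz"))
f2=lambda x,y:(242+x/3,207+y/3); f3=lambda x,y:(345+(x-399)/3,159+y/3)
print("knobtop",tri([(c2,f2(207,247)),(c3,f3(611,247))]),at_z(c2,f2(207,247),118.6),at_z(c3,f3(611,247),118.6))
for nm,c,f,P in(("2",c2,f2,[(83,82),(325,72),(330,296),(102,303)]),("3",c3,f3,[(449,97),(698,83),(690,320),(455,330)])):
    W=np.array([at_z(c,f(*p),75)[:2] for p in P]); print(W.round(1).tolist(),"mean",W.mean(0).round(1))
    for i in range(4):
        d=W[(i+1)%4]-W[i]; print("edge len",np.hypot(*d).round(1),"ang mod 90",(np.degrees(np.arctan2(d[1],d[0]))%90).round(1))
for nm,(c,f,a,b) in dict(a=(c2,f2,(207,247),(180,264)),b=(c3,f3,(611,247),(582,266))).items():
    d=at_z(c,f(*b),118.6)-at_z(c,f(*a),118.6); print("pointer az",np.degrees(np.arctan2(d[1],d[0])))
E
```

```text
knobtop (array([ 607.67472299, -206.60110393,  119.93876056]), np.float64(0.15871104459916038)) [ 608.40863105 -206.73237256  118.6       ] [ 607.97172617 -206.34942286  118.6       ]
[[565.0, -236.2], [578.8, -163.3], [652.8, -176.9], [638.3, -249.8]] mean [ 608.7 -206.6]
edge len 74.1 ang mod 90 79.3
edge len 75.2 ang mod 90 79.6
edge len 74.3 ang mod 90 78.8
edge len 74.5 ang mod 90 79.5
[[566.1, -236.5], [578.7, -163.3], [652.6, -175.8], [638.7, -249.0]] mean [ 609.  -206.2]
edge len 74.3 ang mod 90 80.2
edge len 74.9 ang mod 90 80.4
edge len 74.6 ang mod 90 79.3
edge len 73.6 ang mod 90 80.2
pointer az -68.95950709488021
pointer az -67.71889148883882
```

Emit:
carry_out(
  series=[
    [0.1, 0.4, 0, -1],
    [0.1, 0.4, 0, -1],
    [0.1, 0.4, 0, -1],
    [0.08, 0.34, 0, -1],
    [0, 0, 0, -1],
  ],
)

```text
t: 7.1
eef_pos: [609.2, -204.3, 191.3]
tcp_rot: [3.141, -0.0, 2.387]
ft_force: [-0.7, -0.5, -0.1]
opening: 1.002
grip_force: 0.0
```

Emit:
carry_out(
  series=[
    [0, 0, -0.2, -1],
    [0, 0, -0.2, -1],
    [0, 0, -0.2, -1],
    [0, 0, -0.2, -1],
    [0, 0, -0.2, -1],
  ],
)

```text
t: 7.6
eef_pos: [608.9, -206.3, 140.8]
tcp_rot: [3.141, 0.0, 1.861]
ft_force: [0.0, 0.3, 0.2]
opening: 1.001
grip_force: 0.0
```

```bash
python3 -c "
from h import *
s=env.state();print(s['eef_pos'],np.degrees(s['tcp_rot']),s['joints'],s['t'])"
```

```text
[ 608.86246682 -206.29391947  140.80058048] [1.79978723e+02 9.81108839e-03 1.06653984e+02] [-4.29423674e-01  5.65853588e-01  1.56720539e+00  1.37332666e-04
  1.00814160e+00 -7.20163800e-01] 7.6
```

Emit:
carry_out(
  series=[
    [0, 0, -0.3, -0.5],
    [0, 0, -0.3, 0],
    [0, 0, -0.08, 0],
    [0, 0, 0, 0],
    [0, 0, 0, 0],
  ],
)

```text
t: 8.1
eef_pos: [609.2, -207.1, 107.6]
tcp_rot: [3.141, 0.001, 1.813]
ft_force: [0.0, 0.4, 0.4]
opening: 1.004
grip_force: 0.0
```

Emit:
carry_out(
  series=[
    [0, 0, 0, 0],
    [0, 0, 0, 0],
    [0, 0, 0, 0],
    [0, 0, 0, 0],
    [0, 0, 0, 0],
  ],
  fingers=1,
)

```text
t: 8.6
eef_pos: [608.9, -207.4, 106.9]
tcp_rot: [3.141, 0.0, 1.812]
ft_force: [0.5, 0.6, 0.4]
opening: 0.637
grip_force: 0.0
```

Emit:
carry_out(
  series=[
    [0, 0, 0, 0],
    [0, 0, 0, 0],
    [0, 0, 0, 0],
    [0, 0, 0, 0],
    [0, 0, 0, 0],
  ],
)

```text
t: 9.1
eef_pos: [608.8, -207.4, 106.8]
tcp_rot: [3.142, -0.0, 1.812]
ft_force: [0.5, -0.8, -0.0]
opening: 0.215
grip_force: 0.0
```

Emit:
carry_out(
  series=[
    [0, 0, 0, 0],
    [0, 0, 0, 0],
    [0, 0, 0, 0],
    [0, 0, 0, 0.3],
    [0, 0, 0, 0.7],
  ],
)

```text
t: 9.6
eef_pos: [608.9, -207.4, 106.8]
tcp_rot: [3.141, 0.0, 1.918]
ft_force: [-0.9, -0.1, 0.5]
opening: 0.004
grip_force: 0.0
```

Emit:
carry_out(
  series=[
    [0, 0, 0, 1],
    [0, 0, 0, 1],
    [0, 0, 0, 1],
    [0, 0, 0, 1],
    [0, 0, 0, 1],
  ],
)

```text
t: 10.1
eef_pos: [608.9, -207.4, 106.9]
tcp_rot: [3.141, 0.0, 2.445]
ft_force: [-0.8, 0.0, 0.1]
opening: 0.002
grip_force: 0.0
```

```bash
python3 -c "
from h import *
s=env.state();print(s['eef_pos'],np.degrees(s['tcp_rot']),s['ft_force'],s['moment'],s['grip_force'],s['opening'])"
```

```text
[ 608.87332236 -207.41626661  106.89490375] [1.79993954e+02 5.09974582e-03 1.40082717e+02] [-0.76221405  0.01267252  0.07095353] [-0.05761034 -0.01268536 -0.00984623] 0.0 0.002310858154823691
```

Fingers shut fully, so the knob was missed; I look at it from all three cameras in one montage.

```bash
python3 - <<'E'
from h import *
c=env.calibration("wrist"); s=env.state()
w=env.read_camera("wrist"); sc=env.read_camera("scene"); t=env.read_camera("top")
np.savez("k1.npz",im=w,K=c["K"],dist=c["dist"],pose=c["pose"])
print(proj(c,[s["eef_pos"],[608.5,-206.4,118.6]]),proj(env.calibration("scene"),[s["eef_pos"],[608.5,-206.4,118.6]]),proj(env.calibration("top"),[s["eef_pos"]]))
r=lambda im,a:cv2.resize(im,a,interpolation=2)
m=np.vstack([np.hstack([r(w[200:350,220:420],(400,300)),r(sc[205:280,190:290],(400,300))]),np.hstack([r(t[190:265,355:455],(400,300)),r(w,(400,300))])])
cv2.imwrite("pics/m4.png",m[:,:,::-1])
for cam in("scene","wrist"):
  for l in("knob_mid","tester"): print(cam,l,[(round(d["conf"],2),[round(640*d["position"][1]),round(480*d["position"][0])]) for d in env.look_for(cam,l)][:3])
E
```

```text
[[315.41150099 274.97821817]
 [316.26413771 281.03205308]] [[234.42268924 248.37497056]
 [234.377277   244.18905176]] [[402.72485551 224.52702428]]
scene knob_mid [(0.64, [234, 246])]
scene tester [(0.83, [234, 255]), (0.27, [380, 322])]
wrist knob_mid [(0.77, [313, 268])]
wrist tester [(0.65, [316, 256])]
```

View pics/m4.png

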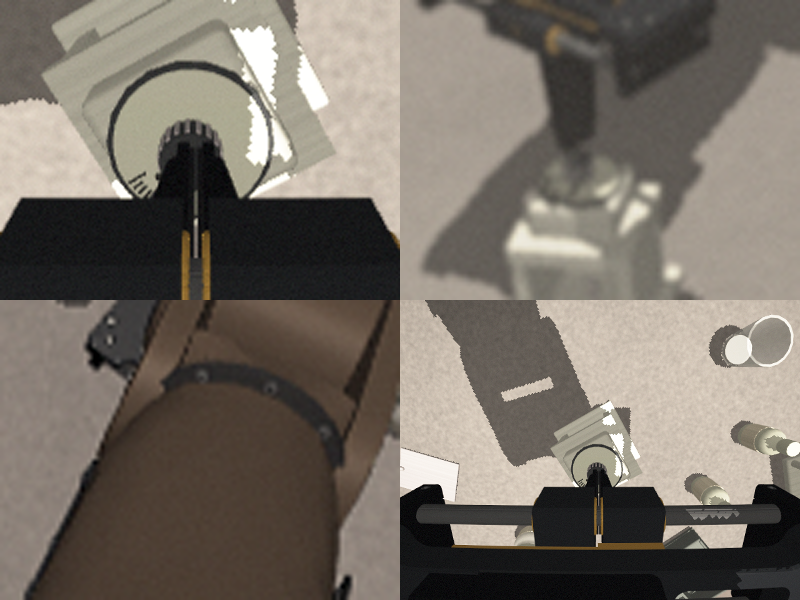

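```bash
python3 - <<'E'
from h import *
c=dict(np.load("k1.npz")); y=np.radians(140.1); tx=np.array([np.cos(y),np.sin(y),0]); K=np.array([608.5,-206.4,0]); T=np.array([608.9,-207.4,0])
t=lambda X:((proj(c,X)-[220,200])*2).round(0).tolist()
print("knob near edge bottom/top, centre top",t([K+9*tx+[0,0,103.6],K+9*tx+[0,0,118.6],K+[0,0,118.6]]))
for z in(107,113,119,125): print(z,"tip centre/near edge/+-12 near",t([T+[0,0,z],T+10*tx+[0,0,z]]))
print(t([K+25.5*tx+[0,0,103],K-25.5*tx+[0,0,103]]))
g=cv2.cvtColor(c["im"],cv2.COLOR_RGB2GRAY)
for r in range(254,306,2): print(r,(r-200)*2,g[r,296:336:2].tolist())
E
```

```text
knob near edge bottom/top, centre top [[193.0, 115.0], [192.0, 132.0], [193.0, 162.0]]
107 tip centre/near edge/+-12 near [[191.0, 150.0], [191.0, 118.0]]
113 tip centre/near edge/+-12 near [[191.0, 158.0], [191.0, 125.0]]
119 tip centre/near edge/+-12 near [[191.0, 166.0], [191.0, 132.0]]
125 tip centre/near edge/+-12 near [[191.0, 174.0], [191.0, 140.0]]
[[193.0, 61.0], [193.0, 219.0]]
254 108 [168, 169, 167, 165, 168, 167, 170, 166, 169, 164, 169, 168, 170, 169, 168, 167, 167, 167, 168, 169]
256 112 [166, 166, 169, 169, 168, 165, 169, 167, 167, 165, 169, 167, 167, 165, 168, 167, 166, 169, 167, 167]
258 116 [167, 169, 167, 167, 167, 168, 169, 168, 168, 168, 169, 164, 166, 168, 170, 168, 167, 169, 170, 168]
260 120 [167, 168, 165, 173, 165, 165, 144, 124, 110, 98, 65, 115, 143, 168, 167, 168, 169, 168, 169, 166]
262 124 [171, 168, 168, 168, 166, 126, 104, 41, 71, 100, 40, 101, 87, 82, 123, 169, 168, 167, 167, 169]
264 128 [167, 169, 170, 163, 98, 37, 100, 36, 72, 106, 38, 103, 87, 41, 100, 148, 166, 170, 167, 167]
266 132 [168, 168, 168, 120, 101, 42, 125, 41, 70, 77, 34, 89, 86, 41
[... 1056 characters left out ...]
[167, 142, 14, 11, 16, 16, 13, 10, 16, 18, 20, 33, 16, 11, 14, 14, 13, 13, 7, 8]
292 184 [166, 166, 12, 13, 7, 9, 13, 11, 13, 16, 23, 32, 15, 8, 13, 10, 11, 16, 15, 14]
294 188 [167, 48, 11, 13, 13, 14, 12, 12, 12, 21, 20, 35, 19, 13, 7, 13, 13, 11, 13, 15]
296 192 [90, 15, 10, 13, 12, 12, 10, 11, 13, 20, 24, 86, 19, 6, 8, 14, 13, 10, 18, 15]
298 196 [34, 14, 16, 16, 16, 11, 17, 14, 12, 23, 20, 89, 18, 14, 17, 14, 13, 16, 18, 14]
300 200 [25, 26, 22, 24, 21, 20, 18, 20, 14, 17, 28, 86, 23, 16, 19, 23, 23, 21, 18, 23]
302 204 [25, 25, 20, 22, 25, 27, 23, 19, 11, 19, 27, 89, 18, 18, 18, 26, 22, 23, 25, 23]
304 208 [27, 24, 20, 24, 19, 22, 25, 23, 14, 20, 26, 83, 20, 13, 20, 22, 22, 25, 20, 24]
```

```bash
python3 - <<'E'
from h import *
s=env.calibration("scene"); im=env.read_camera("scene"); g=cv2.cvtColor(im,cv2.COLOR_RGB2GRAY)
for r in range(224,262): print(r,g[r,226:246].tolist())
for z in(103,107,119,127): print(z,proj(s,[[608.9,-207.4,z]]).round(1))
E
```

```text
224 [69, 55, 53, 53, 55, 52, 51, 52, 52, 51, 50, 55, 64, 81, 90, 91, 84, 68, 55, 54]
225 [76, 52, 55, 52, 52, 54, 53, 53, 54, 54, 50, 51, 66, 83, 90, 91, 84, 71, 58, 52]
226 [87, 56, 55, 54, 51, 52, 53, 51, 56, 51, 53, 54, 65, 86, 88, 89, 85, 75, 62, 58]
227 [95, 56, 52, 54, 55, 55, 52, 54, 55, 50, 52, 50, 66, 84, 92, 90, 86, 78, 66, 58]
228 [103, 63, 52, 52, 54, 57, 52, 51, 55, 54, 53, 53, 65, 84, 90, 89, 90, 81, 73, 65]
229 [110, 68, 54, 49, 52, 53, 56, 56, 50, 55, 51, 54, 66, 87, 88, 89, 90, 84, 84, 74]
230 [118, 79, 57, 52, 56, 53, 52, 55, 51, 52, 54, 52, 66, 85, 90, 89, 90, 92, 89, 86]
231 [132, 88, 57, 53, 54, 55, 57, 53, 53, 56, 51, 54, 65, 81, 89, 91, 92, 88, 88, 89]
232 [139, 96, 59, 55, 54, 57, 56, 54, 53, 55, 52, 52, 62, 78, 89, 88, 91, 91, 91, 91]
233 [139, 95, 64, 54, 57, 55, 52, 54, 51, 55, 53, 53, 61, 78, 88, 88, 91, 89, 86, 87]
234 [129, 88, 60, 51, 53, 50, 57, 56, 56, 55, 53, 53, 61, 83, 90, 89, 90, 90, 91, 89]
235 [111, 81, 62, 56, 55, 55, 56, 56, 53, 51, 56, 55, 67, 81, 87, 93, 92, 90, 89, 93]
236 [103, 80, 63, 58, 55, 52, 56, 55, 54, 56, 56, 54, 68, 86, 93, 90, 91
[... 1808 characters left out ...]
, 164, 169, 161, 147, 127, 112, 105, 100, 99, 101, 104, 108, 111, 137, 183, 212, 203, 170, 137]
257 [198, 187, 192, 188, 179, 164, 151, 132, 120, 124, 123, 126, 129, 133, 140, 163, 183, 174, 147, 134]
258 [177, 176, 181, 182, 179, 176, 169, 152, 140, 135, 139, 139, 141, 138, 140, 147, 144, 138, 128, 138]
259 [159, 161, 162, 163, 162, 165, 166, 152, 143, 139, 137, 140, 140, 139, 140, 136, 133, 121, 121, 154]
260 [155, 155, 154, 155, 155, 158, 156, 151, 141, 137, 138, 136, 139, 136, 137, 138, 129, 120, 129, 172]
261 [152, 149, 152, 154, 153, 151, 154, 149, 139, 137, 137, 136, 137, 137, 137, 135, 133, 124, 143, 187]
103 [[234.6 249.7]]
107 [[234.4 248.3]]
119 [[233.9 244.2]]
127 [[233.6 241.3]]
```

The fingers' ends actually stand about 19 mm above the reported TCP, so they closed over the knob's top. I open, turn back and go lower.

Emit:
carry_out(
  series=[
    [0, 0, 0, -1],
    [0, 0, 0, -1],
    [0, 0, 0, -1],
    [0, 0, 0, -1],
    [0, 0, 0, -1],
  ],
  fingers=0.1,
)

```text
t: 11.0
eef_pos: [608.8, -207.4, 106.9]
tcp_rot: [3.141, 0.0, 1.912]
ft_force: [0.0, -0.6, -0.5]
opening: 0.369
grip_force: 0.0
```

Emit:
carry_out(
  series=[
    [0, 0, -0.1, -1],
    [0, 0, -0.1, 0],
    [0, 0, -0.1, 0],
    [0, 0, -0.02, 0],
    [0, 0, 0, 0],
  ],
)

```text
t: 11.5
eef_pos: [608.8, -207.4, 90.6]
tcp_rot: [-3.141, -0.0, 1.814]
ft_force: [0.2, 0.0, -0.8]
opening: 0.45
grip_force: 0.0
```

Emit:
carry_out(
  series=[
    [0, 0, 0, 0],
    [0, 0, 0, 0],
    [0, 0, 0, 0],
    [0, 0, 0, 0],
    [0, 0, 0, 0],
  ],
  fingers=1,
)

```text
t: 12.0
eef_pos: [608.5, -207.4, 91.0]
tcp_rot: [-3.141, -0.0, 1.812]
ft_force: [-3.0, 0.8, 2.6]
opening: 0.168
grip_force: 30.0
```

Emit:
carry_out(
  series=[
    [0, 0, 0, 0.6],
    [0, 0, 0, 1],
    [0, 0, 0, 1],
    [0, 0, 0, 1],
    [0, 0, 0, 1],
  ],
)

```text
t: 12.5
eef_pos: [608.4, -207.5, 91.0]
tcp_rot: [-3.141, -0.001, 2.298]
ft_force: [-3.5, -0.8, 3.1]
opening: 0.167
grip_force: 30.0
```

Emit:
carry_out(
  series=[
    [0, 0, 0, 1],
    [0, 0, 0, 1],
    [0, 0, 0, 1],
    [0, 0, 0, 0.7],
    [0, 0, 0, 0],
  ],
)

```text
t: 13.0
eef_pos: [608.5, -207.6, 91.0]
tcp_rot: [-3.141, -0.001, 2.683]
ft_force: [-4.8, -1.5, 3.7]
opening: 0.171
grip_force: 30.0
```

```bash
python3 -c "
from h import *
s=env.state();print(s['eef_pos'],np.degrees(s['tcp_rot']),s['ft_force'],s['moment'],s['grip_force'],s['opening'])"
```

```text
[ 608.46232498 -207.58384541   91.03059915] [-1.79978448e+02 -2.94537878e-02  1.53697253e+02] [-4.79625024 -1.53119014  3.69464868] [-0.35157964  0.85671712 -0.01574316] 30.000886917114258 0.17064356399872455
```

Emit:
carry_out(
  series=[
    [0, 0, 0, 0.4],
    [0, 0, 0, 0.4],
    [0, 0, 0, 0.4],
    [0, 0, 0, 0.4],
    [0, 0, 0, 0],
  ],
)

```text
t: 13.5
eef_pos: [608.5, -207.7, 91.1]
tcp_rot: [-3.141, -0.0, 2.848]
ft_force: [-5.0, -2.3, 3.5]
opening: 0.169
grip_force: 30.0
```

```bash
cat > st.py <<'E'
from h import *
s=env.state();print(s['t'],s['eef_pos'],np.degrees(s['tcp_rot']),s['ft_force'],s['moment'],s['grip_force'],s['opening'])
E
python3 st.py
```

```text
13.5 [ 608.51725268 -207.67574347   91.06741876] [-1.79980273e+02 -2.23608221e-02  1.63157441e+02] [-4.96668179 -2.33980128  3.47562953] [-0.42664459  0.88723142 -0.03691482] 30.00172734260559 0.16948154866694073
```

Emit:
carry_out(
  series=[
    [0, 0, 0, 0.3],
    [0, 0, 0, 0.3],
    [0, 0, 0, 0.3],
    [0, 0, 0, 0.3],
    [0, 0, 0, 0],
  ],
)

```text
t: 14.0
eef_pos: [608.6, -207.8, 91.1]
tcp_rot: [-3.141, -0.0, 2.973]
ft_force: [-5.0, -2.5, 4.4]
opening: 0.173
grip_force: 30.0
```

```bash
python3 st.py
```

```text
14.0 [ 608.63866513 -207.81982993   91.07434847] [-1.79975437e+02 -5.48735617e-03  1.70319239e+02] [-5.00528491 -2.49234895  4.42718726] [-0.54703912  0.86374288 -0.18604633] 30.001933872699738 0.17305901116683936
```

The moment jumped to -0.19 N m, so the knob is against its zero stop. I release it and go for the head.

Emit:
carry_out(
  series=[
    [0, 0, 0, 0],
    [0, 0, 0, 0],
    [0, 0, 0, 0],
    [0, 0, 0, 0],
    [0, 0, 0, 0],
  ],
  fingers=-1,
)

```text
t: 14.5
eef_pos: [608.9, -207.3, 90.8]
tcp_rot: [3.141, 0.0, 2.974]
ft_force: [0.9, 0.1, -0.3]
opening: 0.53
grip_force: 0.0
```

Emit:
carry_out(
  series=[
    [0, 0, 0, -0.13],
    [0, 0, 0, 0],
    [0, 0, 0, 0],
    [0, 0, 0, 0],
    [0, 0, 0, 0],
  ],
)

```text
t: 15.0
eef_pos: [608.8, -207.4, 90.9]
tcp_rot: [3.141, -0.0, 2.961]
ft_force: [0.0, 0.1, -0.7]
opening: 0.954
grip_force: 0.0
```

```bash
python3 st.py; python3 snap.py k2 knob_mid tester; python3 - <<'E'
from h import *
c=dict(np.load("k2.npz"));g=cv2.cvtColor(c["im"],cv2.COLOR_RGB2GRAY)
print(proj(c,[[608.5,-206.4,118.6],[608.5,-206.4,103]]))
u,v=proj(c,[[608.5,-206.4,118.6]])[0].astype(int)
for r in range(v-26,v+26,2): print(r,g[r,u-24:u+26:2].tolist())
E
```

```text
15.0 [ 608.82788658 -207.43532172   90.8652464 ] [ 1.79993390e+02 -5.40343056e-04  1.69649399e+02] [ 0.01196833  0.08600295 -0.74755592] [ 0.04766492 -0.03982421  0.00694435] 0.0 0.9535059248584774
[ 608.8428868  -207.39499897   90.85199044] [ 3.14148146e+00 -3.12256023e-05  2.96103071e+00] 15.05
knob_mid [(0.64, [318, 290])]
tester [(0.75, [316, 273])]
[[317.0496289  292.39442727]
 [317.05337295 280.89244497]]
266 [167, 167, 170, 166, 167, 165, 167, 170, 168, 168, 167, 164, 166, 166, 167, 169, 168, 167, 166, 167, 166, 165, 166, 168, 165]
268 [166, 169, 164, 169, 167, 165, 165, 165, 165, 166, 168, 166, 168, 166, 168, 166, 166, 168, 165, 166, 167, 168, 166, 164, 168]
270 [168, 165, 165, 166, 167, 167, 164, 168, 164, 134, 118, 109, 107, 109, 147, 149, 167, 169, 163, 168, 168, 165, 164, 166, 166]
272 [164, 162, 164, 164, 164, 162, 165, 124, 56, 102, 96, 35, 105, 84, 42, 100, 111, 167, 165, 167, 167, 164, 167, 165, 166]
274 [168, 167, 167, 163, 168, 169, 152, 99, 36, 104, 87, 33, 102, 80, 42, 100, 68, 71, 136, 166, 163, 168, 164, 164, 166]
276 [165, 168, 164, 166, 164, 113, 65, 97, 38, 1
[... 1748 characters left out ...]
 105, 47, 53, 49, 47, 143, 165, 164, 164, 166, 164, 169, 163]
308 [192, 239, 224, 255, 195, 253, 253, 253, 253, 236, 70, 167, 78, 69, 81, 212, 253, 166, 164, 166, 165, 167, 168, 165, 164]
310 [238, 255, 123, 253, 131, 255, 255, 255, 255, 255, 134, 126, 65, 235, 142, 255, 255, 165, 166, 253, 254, 253, 254, 255, 255]
312 [255, 69, 255, 88, 254, 104, 255, 247, 255, 255, 121, 114, 57, 254, 253, 255, 255, 255, 255, 255, 255, 255, 255, 255, 255]
314 [209, 253, 246, 239, 255, 200, 187, 242, 205, 255, 113, 112, 62, 255, 255, 255, 255, 255, 255, 255, 255, 255, 255, 255, 134]
316 [229, 116, 191, 255, 164, 255, 166, 255, 80, 254, 113, 108, 77, 255, 255, 255, 255, 255, 255, 255, 255, 255, 174, 124, 250]
```

The white mark on the knob now points along the dark zero hand (image-down at columns 315–316). Now I grip the head.

Emit:
carry_out(
  series=[
    [0, 0, -0.1, 0],
    [0, 0, -0.1, 0],
    [0, 0, -0.12, 0],
    [0, 0, -0.1, 0],
    [0, 0, 0, 0],
  ],
)

```text
t: 15.65
eef_pos: [608.4, -207.3, 68.8]
tcp_rot: [3.141, -0.001, 2.961]
ft_force: [-0.2, -0.0, -0.1]
opening: 0.999
grip_force: 0.0
```

Emit:
carry_out(
  series=[
    [0, 0, 0, 0],
    [0, 0, 0, 0],
    [0, 0, 0, 0],
    [0, 0, 0, 0],
    [0, 0, 0, 0],
  ],
  fingers=1,
)

```text
t: 16.15
eef_pos: [608.9, -207.4, 70.0]
tcp_rot: [3.142, 0.0, 2.961]
ft_force: [-0.5, -0.5, -0.5]
opening: 0.64
grip_force: 0.0
```

Emit:
carry_out(
  series=[
    [0, 0, 0, 0],
    [0, 0, 0, 0],
    [0, 0, 0, 0],
    [0, 0, 0, 0],
    [0, 0, 0, 0],
  ],
)

```text
t: 16.65
eef_pos: [608.9, -207.5, 70.0]
tcp_rot: [3.142, 0.0, 2.961]
ft_force: [0.3, -0.8, 1.7]
opening: 0.542
grip_force: 30.0
```

```bash
python3 st.py
```

```text
16.65 [ 608.89584887 -207.45397741   69.95416844] [1.79998885e+02 9.61671516e-03 1.69654654e+02] [ 0.31839455 -0.80976998  1.70061626] [-0.06742281  0.06080486  0.06622105] 29.996472895145416 0.5423162282895043
```

```bash
cat > knob.py <<'E'
from h import *
import sys
c=env.calibration("wrist"); im=env.read_camera("wrist"); s=env.state(); np.savez(sys.argv[1]+".npz",im=im,K=c["K"],dist=c["dist"],pose=c["pose"])
P=s["eef_pos"]; u,v=proj(c,[P+[0,0,48]])[0]; print("knob top expected px at TCP+48.6:",proj(c,[P+[0,0,48.6]])[0].round(1), "eef",P.round(1),np.degrees(s["tcp_rot"][2]).round(2))
g=cv2.medianBlur(cv2.cvtColor(im,cv2.COLOR_RGB2GRAY),5)
m=((g>38)&(g<62)).astype(np.uint8); n,l,st,ce=cv2.connectedComponentsWithStats(m)
for i in range(1,n):
    if st[i,4]>250 and abs(ce[i][0]-u)<60 and abs(ce[i][1]-v)<70: print("dark blob",st[i].tolist(),ce[i].round(1))
for d in env.look_for("wrist","knob_mid")[:2]: print("net knob",round(d["conf"],2),(640*d["position"][1]),(480*d["position"][0]))
E
python3 knob.py g0; python3 - <<'E'
from h import *
c=dict(np.load("w1.npz"))
for b in((478.1,218.7),(482,217)):
  for z in(0,8):
    a=np.linspace(0,2*np.pi,73); q=(proj(c,np.c_[b[0]+47*np.cos(a),b[1]+47*np.sin(a),0*a+z])-[220,200])*4.5
    print(b,z,"top",q[q[:,1].argmin()].round(0),"right",q[q[:,0].argmax()].round(0),"left",q[q[:,0].argmin()].round(0))
E
```

```text
knob top expected px at TCP+48.6: [315.1 312.1] eef [ 608.9 -207.4   69.9] 169.66
dark blob [272, 250, 90, 32, 392] [315.5 260.5]
dark blob [213, 288, 210, 50, 2880] [317.3 324.2]
net knob 0.86 320.0 306.912
(478.1, 218.7) 0 top [283.  41.] right [449. 209.] left [117. 200.]
(478.1, 218.7) 8 top [281.  46.] right [450. 217.] left [112. 208.]
(482, 217) 0 top [281.  56.] right [447. 223.] left [116. 214.]
(482, 217) 8 top [278.  62.] right [447. 232.] left [110. 223.]
```

Emit:
carry_out(
  series=[
    [0, 0, 0.2, 0],
    [0, 0, 0.3, 0],
    [0, 0, 0.3, 0],
    [0, 0, 0.2, 0],
    [0, 0, 0, 0],
  ],
)

```text
t: 17.25
eef_pos: [609.5, -207.6, 122.0]
tcp_rot: [-3.141, 0.003, 2.961]
ft_force: [-0.1, -0.4, -4.3]
opening: 0.54
grip_force: 30.0
```

```bash
python3 st.py;python3 knob.py g1
```

```text
17.25 [ 609.53752278 -207.62757903  121.96990737] [-1.79967185e+02  1.69059088e-01  1.69655382e+02] [-0.05237363 -0.41467278 -4.27523551] [0.03111669 0.02394916 0.00893871] 29.996581971645355 0.5404150516197179
knob top expected px at TCP+48.6: [315.2 310.3] eef [ 609.1 -207.4  120.8] 169.66
dark blob [268, 250, 95, 62, 484] [308.3 266.7]
dark blob [212, 288, 211, 53, 3396] [316.9 326.2]
```

Emit:
carry_out(
  series=[
    [0.1, -0.018, 0, 0],
    [0.08, -0.015, 0, 0],
    [0.08, -0.015, 0, 0],
    [0.06, -0.01, 0, 0],
    [0, 0, 0, 0],
  ],
)

```text
t: 17.85
eef_pos: [624.7, -210.1, 119.3]
tcp_rot: [3.141, -0.001, 2.961]
ft_force: [-2.7, 0.3, -4.3]
opening: 0.543
grip_force: 30.0
```

```bash
python3 st.py; cat > tilt.py <<'E'
from h import *
import sys
from scipy.optimize import least_squares
a,b=dict(np.load("g1.npz")),None
c=env.calibration("wrist"); im=env.read_camera("wrist"); np.savez(sys.argv[1]+".npz",im=im,K=c["K"],dist=c["dist"],pose=c["pose"]); b=dict(np.load(sys.argv[1]+".npz"))
# camera in tool axes is constant: work in g1's world, tool at P
P=np.array([609.1,-207.4,120.8]); y=np.radians(169.66); tx=np.array([np.cos(y),np.sin(y),0]); ty=np.array([np.sin(y),-np.cos(y),0])
g=[cv2.cvtColor(q["im"],cv2.COLOR_RGB2GRAY) for q in(a,b)]
under=P+[0,0,5.]; piv=under+[0,0,19.]
m=np.zeros_like(g[0]); q=proj(a,[under+[0,0,28]+r*tx+s*ty for r,s in((30,-22),(30,22),(-6,22),(-6,-22))]).astype(np.int32); cv2.fillConvexPoly(m,q,255); m[326:]=0
pts=cv2.goodFeaturesToTrack(g[0],60,0.02,4,mask=m)
nx,ok,er=cv2.calcOpticalFlowPyrLK(g[0],g[1],pts,None,winSize=(13,13)); bk,ok2,_=cv2.calcOpticalFlowPyrLK(g[1],g[0],nx,None,winSize=(13,13))
good=(ok.ravel()==1)&(np.abs(bk-pts).max((1,2))<.5); p0=pts[good,0];p1=nx[good,0]
X=[]
for p in p0:
    k=at_z(a,tuple(map(float,p)),under[2]+43.6); 
    if np.hypot(*(k-under)[:2])>9.5: k=at_z(a,tuple(map(float,p)),under[2]+28)
    X.append(k)
X=np.array(X)
def mv(t):
    r,_=cv2.Rodrigues(ty*(-t[0])); return piv+(X-piv)@r.T+t[1]*tx+t[2]*np.array([0,0,1.])
f=lambda t:(proj(a,mv(t))-p1).ravel()
s=least_squares(lambda t:np.r_[f(t),t[1:]/1.],[0,0,0],loss="soft_l1"); print("n",len(p0),"tilt(top to -toolx)",s.x.round(3),"med res",np.median(np.abs(s.fun)).round(2), "mean flow",(p1-p0).mean(0).round(2))
E
python3 tilt.py g2
```

```text
17.85 [ 624.73600166 -210.13796572  119.3297625 ] [ 1.79976166e+02 -7.95068159e-02  1.69659698e+02] [-2.73740059  0.320711   -4.28332979] [0.21621602 0.81124711 0.03971362] 29.997414350509644 0.543248832231694
n 32 tilt(top to -toolx) [-0.051  0.711  0.668] med res 0.2 mean flow [-0.16  0.66]
```

Emit:
carry_out(
  series=[
    [0.06, -0.01, 0, 0],
    [0.06, -0.011, 0, 0],
    [0.04, -0.01, 0, 0],
    [0, 0, 0, 0],
    [0, 0, 0, 0],
  ],
)

```text
t: 18.4
eef_pos: [632.9, -211.9, 119.8]
tcp_rot: [3.141, 0.0, 2.961]
ft_force: [-1.9, 1.6, -4.6]
opening: 0.539
grip_force: 30.0
```

```bash
python3 st.py; sed -i 's/\[-0-9.\]*tilt(top/tilt(top/; s/ty\*(-t\[0\])/ty*t[0]/' tilt.py; python3 tilt.py g3; python3 - <<'E'
from h import *
# direct: profile column through tester in tool frame images, g1 vs g3
for n in("g1","g3"):
    g=cv2.cvtColor(np.load(n+".npz")["im"],cv2.COLOR_RGB2GRAY); print(n,g[236:330:2,316].tolist()); print(g[236:330:2,300].tolist())
E
```

```text
18.4 [ 632.90067544 -211.87190947  119.83165798] [1.79994579e+02 6.28733433e-03 1.69654405e+02] [-1.85571513  1.55789781 -4.63281671] [ 0.27644561  0.80866579 -0.04357008] 29.993853271007538 0.5385841518350636
n 27 tilt(top to -toolx) [0.119 1.609 0.58 ] med res 0.32 mean flow [0.01 0.8 ]
g1 [162, 133, 140, 138, 142, 153, 168, 48, 59, 84, 182, 179, 178, 181, 182, 176, 181, 177, 175, 179, 179, 178, 177, 175, 181, 52, 44, 44, 41, 40, 52, 54, 49, 51, 53, 54, 54, 51, 53, 71, 147, 173, 178, 174, 180, 176, 176]
[150, 132, 139, 141, 137, 152, 168, 176, 69, 51, 50, 156, 179, 178, 182, 179, 179, 178, 178, 178, 179, 177, 179, 175, 179, 180, 179, 178, 179, 177, 149, 107, 108, 125, 60, 47, 44, 57, 53, 53, 51, 63, 159, 176, 178, 139, 24]
g3 [148, 148, 149, 151, 147, 160, 173, 66, 47, 53, 88, 172, 171, 172, 170, 175, 173, 173, 173, 174, 172, 173, 172, 172, 174, 65, 44, 41, 41, 45, 39, 42, 45, 49, 52, 56, 50, 52, 51, 54, 54, 100, 141, 144, 170, 174, 170]
[149, 147, 149, 152, 150, 161, 172, 177, 106, 48, 54, 55, 156, 173, 173, 172, 172, 171, 175, 171, 175, 169, 175, 173, 174, 173, 174, 173, 172, 173, 172, 114, 115, 114, 112, 128, 80, 48, 41, 50, 53, 47, 90, 156, 23, 128, 254]
```

```bash
python3 - <<'E'
from h import *
a=dict(np.load("g1.npz"))
P=np.array([609.1,-207.4,120.8]); y=np.radians(169.66); tx=np.array([np.cos(y),np.sin(y),0]); ty=np.array([np.sin(y),-np.cos(y),0]);ez=np.array([0,0,1.])
u=P+[0,0,5.]
F={"rim near outer 28":(25.5,28),"rim near bottom 24":(25.5,24),"knob near bot":(9,28.6),"knob near top":(9,43.6),"knob far top":(-9,43.6)}
for h in(14,19):
  for th in(0,.1,.15,.2,.25):
    r,_=cv2.Rodrigues(ty*th); piv=u+h*ez
    X=np.array([piv+r@(u+k*tx+z*ez-piv) for k,z in F.values()]); print(h,th,dict(zip(F,proj(a,X)[:,1].round(1))))
print("tx shift +1mm:",(proj(a,[u+tx+30*ez])-proj(a,[u+30*ez]))[0].round(2))
E
```

```text
14 0 {'rim near outer 28': np.float64(248.0), 'rim near bottom 24': np.float64(245.7), 'knob near bot': np.float64(280.0), 'knob near top': np.float64(292.5), 'knob far top': np.float64(327.5)}
14 0.1 {'rim near outer 28': np.float64(252.6), 'rim near bottom 24': np.float64(249.3), 'knob near bot': np.float64(283.4), 'knob near top': np.float64(299.2), 'knob far top': np.float64(331.8)}
14 0.15 {'rim near outer 28': np.float64(255.0), 'rim near bottom 24': np.float64(251.3), 'knob near bot': np.float64(285.2), 'knob near top': np.float64(302.5), 'knob far top': np.float64(333.7)}
14 0.2 {'rim near outer 28': np.float64(257.6), 'rim near bottom 24': np.float64(253.5), 'knob near bot': np.float64(286.9), 'knob near top': np.float64(305.8), 'knob far top': np.float64(335.5)}
14 0.25 {'rim near outer 28': np.float64(260.3), 'rim near bottom 24': np.float64(255.7), 'knob near bot': np.float64(288.6), 'knob near top': np.float64(308.9), 'knob far top': np.float64(337.0)}
19 0 {'rim near outer 28': np.float64(248.0), 'rim near bottom 24': np.float64(245.7), 'knob near bot': np.float64(280.0
[... 188 characters left out ...]
64(282.5), 'knob near top': np.float64(298.3), 'knob far top': np.float64(330.9)}
19 0.15 {'rim near outer 28': np.float64(253.6), 'rim near bottom 24': np.float64(249.9), 'knob near bot': np.float64(283.8), 'knob near top': np.float64(301.1), 'knob far top': np.float64(332.4)}
19 0.2 {'rim near outer 28': np.float64(255.7), 'rim near bottom 24': np.float64(251.6), 'knob near bot': np.float64(285.1), 'knob near top': np.float64(303.9), 'knob far top': np.float64(333.8)}
19 0.25 {'rim near outer 28': np.float64(257.9), 'rim near bottom 24': np.float64(253.4), 'knob near bot': np.float64(286.5), 'knob near top': np.float64(306.6), 'knob far top': np.float64(335.0)}
tx shift +1mm: [-0.   -1.82]
```

```bash
cat > tilt2.py <<'E'
from h import *
import sys
from scipy.optimize import least_squares
a,b=dict(np.load("g1.npz")),dict(np.load(sys.argv[1]+".npz"))
P=np.array([609.1,-207.4,120.8]); y=np.radians(169.66); tx=np.array([np.cos(y),np.sin(y),0]); ty=np.array([np.sin(y),-np.cos(y),0]);ez=np.array([0,0,1.])
u=P+5*ez+0.5*tx; piv=u+19*ez
g=[cv2.cvtColor(q["im"],cv2.COLOR_RGB2GRAY) for q in(a,b)]
def hit(p):
    o,d=ray(a,tuple(map(float,p)))
    k=o+d*((u[2]+43.6-o[2])/d[2])
    if np.hypot(*(k-u)[:2])<9: return k,1
    w=(o-u)[:2]; A=d[:2]@d[:2];B=w@d[:2];C=w@w-81; D=B*B-A*C
    if D>0:
        k=o+d*(-B-D**.5)/A
        if 28.6<k[2]-u[2]<43.6: return k,2
    k=o+d*((u[2]+28-o[2])/d[2])
    return (k,3) if np.hypot(*(k-u)[:2])<25.5 else (None,0)
pts=cv2.goodFeaturesToTrack(g[0][:322],400,0.01,3); pts=np.array([p for p in pts if hit(p[0])[1]],np.float32)
W=dict(winSize=(11,11),maxLevel=2)
nx,ok,_=cv2.calcOpticalFlowPyrLK(g[0],g[1],pts,None,**W); bk,_,_=cv2.calcOpticalFlowPyrLK(g[1],g[0],nx,None,**W)
ok=(ok.ravel()==1)&(np.abs(bk-pts).max((1,2))<.3); p0,p1=pts[ok,0],nx[ok,0]
H=[hit(p) for p in p0]; X=np.array([h[0] for h in H]); k=np.array([h[1] for h in H])
for i in(1,2,3): print(i,sum(k==i),"median flow",np.median((p1-p0)[k==i],0).round(2))
def mv(t): r,_=cv2.Rodrigues(ty*t[0]); return piv+(X-piv)@r.T+t[1]*tx
s=least_squares(lambda t:(proj(a,mv(t))-p1).ravel(),[.1,1],loss="soft_l1",f_scale=.5); print("theta,s",s.x.round(3),"sd",np.sqrt(np.diag(np.linalg.inv(s.jac.T@s.jac))).round(3)*.7)
E
python3 tilt2.py g2; python3 tilt2.py g3
```

```text
1 10 median flow [0.05 2.15]
2 7 median flow [-0.02  0.48]
3 19 median flow [ 0.12 -0.54]
theta,s [0.063 0.716] sd [0.0077 0.1365]
1 10 median flow [0.16 3.99]
2 7 median flow [0.   0.34]
3 18 median flow [ 0.2  -1.72]
theta,s [0.14  1.848] sd [0.0098 0.1659]
```

Emit:
carry_out(
  series=[
    [0.03, -0.006, 0, 0],
    [0.025, -0.004, 0, 0],
    [0, 0, 0, 0],
    [-0.1, 0.018, 0, 0],
    [0, 0, 0.3, 0],
  ],
)

```text
t: 18.95
eef_pos: [630.0, -211.2, 134.1]
tcp_rot: [3.141, -0.001, 2.961]
ft_force: [-0.3, 0.5, -2.7]
opening: 0.54
grip_force: 30.0
```

```bash
python3 st.py; sed -i 's/^/ /;s/^ //' tilt2.py; python3 - <<'E'
from h import *
c=env.calibration("wrist"); im=env.read_camera("wrist"); np.savez("g4.npz",im=im,K=c["K"],dist=c["dist"],pose=c["pose"])
E
python3 tilt2.py g4
```

```text
18.95 [ 630.00276972 -211.24198594  134.07341209] [ 1.79965843e+02 -7.67106697e-02  1.69645672e+02] [-0.25119721  0.52213151 -2.74482296] [0.04116783 0.01717513 0.02415449] 29.996350407600403 0.5396822226257117
1 9 median flow [0.2  3.38]
2 7 median flow [ 0.06 -0.19]
3 19 median flow [ 0.26 -2.23]
theta,s [0.138 2.131] sd [0.0105 0.1715]
```

Emit:
carry_out(
  series=[
    [-0.14, 0.32, 0.16, -1],
    [-0.14, 0.32, 0.16, -1],
    [-0.14, 0.32, 0.16, -1],
    [-0.14, 0.32, 0.17, -1],
    [-0.14, 0.32, 0.17, -1],
  ],
)

```text
t: 19.5
eef_pos: [596.1, -131.1, 177.6]
tcp_rot: [3.14, 0.003, 2.433]
ft_force: [0.7, 0.8, -3.3]
opening: 0.541
grip_force: 30.0
```

Emit:
carry_out(
  series=[
    [-0.14, 0.32, 0, -1],
    [-0.14, 0.32, 0, -1],
    [-0.14, 0.32, 0, -1],
    [-0.14, 0.32, 0, -1],
    [-0.14, 0.32, 0, -1],
  ],
)

```text
t: 20.0
eef_pos: [561.2, -51.0, 177.3]
tcp_rot: [3.139, 0.002, 1.909]
ft_force: [-0.5, 0.5, -2.9]
opening: 0.544
grip_force: 30.0
```

Emit:
carry_out(
  series=[
    [0, 0, 0, -1],
    [0, 0, 0, -1],
    [0, 0, 0, -1],
    [0, 0, 0, -1],
    [0, 0, 0, 0],
  ],
)

```text
t: 20.5
eef_pos: [561.4, -51.6, 177.1]
tcp_rot: [3.139, 0.0, 1.493]
ft_force: [-0.8, 0.3, -3.1]
opening: 0.539
grip_force: 30.0
```

```bash
python3 st.py; python3 - <<'E'
from h import *
s=env.state(); P=s["eef_pos"]; y=s["tcp_rot"][2]; tx=np.array([np.cos(y),np.sin(y),0]); c=env.calibration("scene"); im=env.read_camera("scene"); np.savez("s1.npz",im=im,P=P,y=y)
bg=cv2.imread("pics/scene0.png")[:,:,::-1]
d=np.abs(im.astype(int)-bg).max(2)
for z,o in((5,0),(24,0),(-31,0),(-37,0),(-56,0),(-56,10),(-56,15)): print(z,o,proj(c,[P+[0,0,z]+o*tx])[0].round(1))
u,v=proj(c,[P+[0,0,-56]+12*tx])[0].astype(int)
g=cv2.cvtColor(im,cv2.COLOR_RGB2GRAY); np.set_printoptions(linewidth=250)
for r in range(v-40,v+10,1): print(r,g[r,u-18:u+20].tolist())
print(u-18)
E
```

```text
20.5 [561.43896786 -51.584611   177.14170452] [1.79823496e+02 2.06889592e-02 8.55681739e+01] [-0.8391814   0.30583063 -3.14577168] [-0.13014536  0.10695093  0.02646672] 29.997248947620392 0.5390355519047102
5 0 [299.  208.6]
24 0 [298.7 201.6]
-31 0 [299.5 221.4]
-37 0 [299.6 223.5]
-56 0 [299.9 230.1]
-56 10 [304.  230.2]
-56 15 [306.1 230.2]
190 [83, 82, 83, 79, 83, 74, 64, 57, 50, 46, 48, 48, 47, 49, 49, 50, 50, 50, 58, 73, 77, 81, 79, 78, 77, 82, 85, 87, 85, 85, 83, 85, 86, 84, 83, 86, 86, 88]
191 [85, 84, 87, 83, 88, 80, 69, 52, 49, 50, 50, 48, 46, 43, 48, 43, 45, 47, 60, 74, 83, 85, 87, 82, 85, 83, 85, 85, 84, 87, 85, 83, 83, 84, 83, 85, 86, 83]
192 [86, 85, 84, 84, 84, 79, 68, 51, 50, 48, 45, 49, 50, 47, 44, 46, 48, 58, 74, 85, 91, 86, 82, 88, 84, 82, 82, 84, 84, 85, 85, 82, 84, 86, 85, 84, 85, 86]
193 [84, 84, 83, 86, 84, 81, 69, 53, 50, 45, 50, 48, 45, 47, 50, 45, 56, 80, 97, 103, 101, 90, 88, 89, 92, 88, 85, 85, 81, 83, 86, 83, 83, 85, 83, 85, 83, 86]
194 [82, 87, 85, 85, 86, 81, 70, 56, 51, 46, 47, 47, 51, 43, 47, 47, 64, 94, 111, 117, 112, 104, 95, 95, 98, 96, 87, 84, 83,
[... 7280 characters left out ...]
150, 149, 150]
236 [88, 87, 86, 89, 89, 89, 86, 89, 86, 87, 86, 90, 86, 86, 87, 86, 85, 91, 88, 88, 86, 85, 89, 86, 96, 120, 137, 130, 125, 129, 140, 148, 152, 149, 151, 153, 151, 150]
237 [87, 90, 85, 88, 87, 87, 89, 88, 87, 82, 89, 86, 88, 85, 89, 85, 87, 86, 88, 86, 87, 85, 86, 86, 91, 117, 136, 138, 128, 126, 136, 145, 150, 152, 151, 151, 150, 153]
238 [89, 88, 87, 87, 88, 86, 86, 88, 88, 85, 89, 87, 88, 84, 88, 86, 86, 88, 86, 86, 87, 88, 88, 86, 101, 125, 146, 143, 127, 124, 130, 143, 148, 150, 151, 152, 150, 151]
239 [90, 88, 86, 84, 89, 87, 85, 88, 86, 85, 86, 88, 89, 86, 86, 84, 89, 85, 88, 87, 89, 87, 87, 84, 105, 134, 150, 140, 128, 122, 128, 144, 150, 152, 151, 149, 150, 150]
286
```

Emit:
carry_out(
  series=[
    [-0.08, 0.43, 0, 1],
    [-0.08, 0.43, 0, 1],
    [-0.08, 0.43, 0, 1],
    [-0.08, 0.43, 0, 1],
    [-0.08, 0.43, 0, 1],
  ],
)

```text
t: 21.05
eef_pos: [540.8, 56.9, 176.5]
tcp_rot: [3.14, 0.001, 2.026]
ft_force: [0.6, -0.2, -3.1]
opening: 0.54
grip_force: 30.0
```

Emit:
carry_out(
  series=[
    [-0.08, 0.43, 0, 1],
    [-0.08, 0.43, 0, 1],
    [-0.08, 0.43, 0, 1],
    [-0.08, 0.43, 0, 1],
    [-0.08, 0.43, 0, 1],
  ],
)

```text
t: 21.55
eef_pos: [520.8, 164.5, 176.5]
tcp_rot: [3.14, 0.001, 2.55]
ft_force: [1.1, -0.9, -3.5]
opening: 0.542
grip_force: 30.0
```

Emit:
carry_out(
  series=[
    [-0.08, 0.4, 0, 1],
    [-0.07, 0.4, 0, 1],
    [0, 0, 0, 0.15],
    [0, 0, 0, 0],
    [0, 0, 0, 0],
  ],
)

```text
t: 22.05
eef_pos: [513.4, 203.0, 176.1]
tcp_rot: [3.141, 0.0, 2.766]
ft_force: [-0.0, -0.1, -3.6]
opening: 0.542
grip_force: 30.0
```

```bash
python3 st.py; cat > tip.py <<'E'
from h import *
import sys
s=env.state(); P=s["eef_pos"]; y=s["tcp_rot"][2]; tx=np.array([np.cos(y),np.sin(y),0]); c=env.calibration("scene"); im=env.read_camera("scene"); np.savez(sys.argv[1],im=im)
X=np.array([492.8,212.2,83.4]); n=np.array([.182,-.071,.981])
tip=P+18.3*tx+[0,0,-55.6]; d=tip-X
print("tip est",tip.round(1),"height along n",(d@n).round(1),"lateral",(d-(d@n)*n).round(1),"px tip",proj(c,[tip])[0].round(1),"cross",proj(c,[X])[0].round(1))
if len(sys.argv)>2:
    u,v=proj(c,[tip])[0].astype(int); g=cv2.cvtColor(im,cv2.COLOR_RGB2GRAY)
    print(u-12)
    for r in range(v-10,v+12): print(r,g[r,u-12:u+13].tolist())
E
python3 tip.py a1 1; python3 - <<'E'
import cv2
g=cv2.imread("pics/scene0.png",0)
for r in range(216,236): print(r,g[r,390:416].tolist())
E
```

```text
22.05 [513.36763939 202.9635972  176.06721023] [1.79985629e+02 2.72447783e-02 1.58495192e+02] [-0.04810827 -0.13933037 -3.59888981] [-0.03484011 -0.00294076 -0.03407213] 29.996257424354553 0.5416247249391621
tip est [496.3 209.7 120.5] height along n 37.2 lateral [-3.2  0.1  0.6] px tip [402.4 212.8] cross [402.2 224.4]
390
202 [83, 61, 58, 81, 122, 145, 150, 147, 134, 127, 128, 127, 124, 127, 126, 126, 125, 122, 126, 138, 144, 150, 150, 150, 156]
203 [78, 51, 51, 85, 126, 147, 149, 145, 134, 126, 128, 127, 125, 126, 129, 126, 123, 121, 134, 145, 148, 151, 149, 151, 151]
204 [89, 61, 68, 97, 135, 147, 152, 146, 136, 127, 127, 126, 128, 124, 128, 126, 126, 126, 139, 148, 148, 149, 150, 147, 151]
205 [114, 91, 94, 120, 141, 149, 149, 146, 134, 127, 125, 125, 125, 127, 128, 129, 125, 128, 140, 148, 147, 150, 149, 151, 149]
206 [137, 125, 127, 138, 148, 152, 152, 147, 139, 131, 125, 126, 124, 125, 128, 123, 126, 133, 144, 151, 152, 150, 152, 150, 149]
207 [149, 147, 144, 147, 151, 150, 150, 146, 138, 136, 131, 129, 122, 125, 128, 128, 131, 142, 146, 151, 152, 151, 152, 149, 149]
208 [149
[... 4071 characters left out ...]
 224, 224, 223, 213, 193]
231 [123, 131, 135, 141, 147, 157, 170, 183, 190, 192, 200, 211, 218, 219, 218, 220, 221, 221, 221, 223, 223, 226, 225, 223, 205, 188]
232 [120, 120, 123, 119, 120, 126, 133, 140, 143, 149, 159, 176, 186, 191, 196, 207, 215, 217, 219, 220, 222, 224, 226, 218, 187, 171]
233 [121, 120, 119, 119, 121, 118, 120, 119, 123, 124, 131, 138, 143, 146, 156, 170, 180, 187, 193, 201, 213, 220, 219, 202, 164, 142]
234 [120, 121, 120, 122, 122, 119, 120, 119, 118, 119, 121, 118, 124, 122, 126, 133, 138, 143, 147, 161, 174, 186, 186, 169, 142, 130]
235 [122, 121, 121, 122, 119, 122, 123, 121, 124, 121, 122, 121, 120, 119, 118, 120, 122, 123, 126, 130, 138, 140, 145, 140, 135, 132]
```

Needle column 402.6 agrees with the predicted tip, and the cross in the scene picture agrees with the estimate. Descending now.

Emit:
carry_out(
  series=[
    [-0.016, 0.014, -0.2, 0],
    [-0.016, 0.014, -0.2, 0],
    [-0.016, 0.014, -0.2, 0],
    [0, 0, -0.02, 0],
    [0, 0, 0, 0],
  ],
)

```text
t: 22.6
eef_pos: [510.6, 205.6, 144.3]
tcp_rot: [-3.141, -0.001, 2.767]
ft_force: [-0.6, -0.5, -3.7]
opening: 0.541
grip_force: 30.0
```

```bash
python3 st.py; python3 tip.py a2 1; python3 st.py
```

```text
22.6 [510.55890081 205.60693293 144.30938133] [-1.79971734e+02 -4.70319298e-02  1.58551942e+02] [-0.62841366 -0.50633669 -3.70269905] [-0.03826429 -0.00135686  0.00048902] 29.996186792850494 0.5406465479566446
tip est [493.5 212.3  88.7] height along n 5.3 lateral [-0.2  0.5  0.1] px tip [402.4 222.8] cross [402.2 224.4]
390
212 [153, 150, 148, 149, 152, 149, 148, 142, 134, 129, 124, 125, 125, 124, 125, 123, 120, 118, 125, 132, 140, 145, 150, 151, 154]
213 [150, 151, 151, 151, 147, 143, 140, 133, 131, 128, 129, 126, 125, 125, 128, 128, 121, 119, 126, 135, 143, 148, 152, 154, 154]
214 [150, 150, 149, 147, 143, 135, 132, 127, 124, 123, 125, 127, 124, 126, 127, 126, 124, 121, 124, 132, 137, 139, 148, 150, 153]
215 [148, 151, 146, 140, 131, 131, 124, 124, 124, 126, 128, 124, 125, 126, 128, 126, 123, 117, 121, 126, 128, 132, 138, 148, 157]
216 [152, 151, 142, 133, 128, 130, 125, 122, 125, 127, 128, 127, 127, 126, 127, 126, 123, 123, 123, 122, 119, 123, 132, 143, 156]
217 [148, 145, 136, 129, 131, 128, 126, 122, 126, 125, 125, 129, 125, 125, 127, 126, 123, 121, 121, 123, 120, 119, 127, 141
[... 1592 characters left out ...]
3, 126, 127, 125, 123, 126, 126, 126, 126, 125, 126, 125, 125, 125, 124, 126, 130, 144, 143, 134, 123]
231 [124, 124, 125, 125, 123, 126, 126, 125, 123, 126, 127, 127, 127, 126, 124, 127, 124, 126, 127, 127, 127, 128, 126, 129, 123]
232 [123, 121, 123, 123, 126, 126, 123, 125, 125, 127, 127, 130, 128, 126, 127, 127, 128, 125, 126, 134, 143, 150, 149, 134, 125]
233 [126, 123, 122, 125, 124, 120, 125, 124, 123, 126, 126, 126, 124, 125, 124, 124, 128, 126, 131, 146, 168, 180, 176, 148, 126]
22.65 [510.77796477 205.65225377 144.74175217] [-1.79996711e+02 -1.06765677e-02  1.58552846e+02] [ 1.05675299  0.44596918 -3.0498177 ] [ 0.01289482 -0.04399586 -0.08237771] 29.9962118268013 0.537624173295134
```

Emit:
carry_out(
  series=[
    [-0.004, 0.002, -0.024, 0],
    [-0.004, 0.002, -0.024, 0],
    [-0.004, 0.002, -0.024, 0],
    [-0.004, 0.002, -0.024, 0],
    [-0.004, 0.001, -0.024, 0],
  ],
)

```text
t: 23.15
eef_pos: [509.7, 206.1, 138.8]
tcp_rot: [3.141, 0.0, 2.767]
ft_force: [-0.4, -0.3, -2.8]
opening: 0.543
grip_force: 30.0
```

```bash
cat > f.py <<'E'
from h import *
F=[]
for i in range(4): env.read_camera("scene"); F.append(env.state()["ft_force"])
print(np.mean(F,0).round(2)); exec(open("st.py").read())
E
python3 f.py
```

```text
[ 0.13  0.1  -3.43]
23.35 [509.6898716  206.11227867 138.83704764] [ 1.79996881e+02 -2.08492152e-03  1.58557044e+02] [ 0.07379057 -0.51592689 -3.66735842] [-0.03196752  0.00564989 -0.0039075 ] 29.99611258506775 0.5427842444030662
```

Emit:
carry_out(
  series=[
    [-0.002, 0.001, -0.012, 0],
    [-0.002, 0.001, -0.012, 0],
    [-0.002, 0.001, -0.012, 0],
    [-0.002, 0.001, -0.012, 0],
    [-0.002, 0.001, -0.012, 0],
  ],
)

```text
t: 23.85
eef_pos: [509.4, 206.3, 136.0]
tcp_rot: [3.141, 0.0, 2.767]
ft_force: [0.8, -0.8, 0.8]
opening: 0.545
grip_force: 30.0
```

```bash
python3 f.py
```

```text
[ 0.22 -0.59  0.09]
24.05 [509.31280843 206.35032116 135.97513632] [1.79986894e+02 1.49369795e-02 1.58555476e+02] [ 0.12151354 -0.66946757  0.17804941] [-0.21377775 -0.1053269   0.05171476] 30.00105232000351 0.5448582977380168
```

Emit:
carry_out(
  series=[
    [-0.002, 0.001, -0.01, 0],
    [-0.002, 0.001, -0.01, 0],
    [-0.001, 0, -0.009, 0],
    [0, 0, 0, 0],
    [0, 0, 0, 0],
  ],
)

```text
t: 24.55
eef_pos: [509.0, 206.5, 134.5]
tcp_rot: [3.141, 0.0, 2.767]
ft_force: [0.8, -1.2, 1.6]
opening: 0.539
grip_force: 30.0
```

```bash
python3 f.py; python3 f.py; python3 tip.py a3 1 | head -14
```

```text
[ 0.26 -0.67  1.7 ]
24.75 [509.00230462 206.44438629 134.45281061] [1.79989866e+02 6.93939253e-03 1.58551930e+02] [ 0.35019242 -0.31070555  1.48707526] [-0.18970379 -0.15667602  0.0301387 ] 30.0029119849205 0.5405430194320294
[ 0.62 -1.02  1.4 ]
24.95 [508.97920395 206.49391134 134.44125632] [1.79988702e+02 5.63832563e-03 1.58555434e+02] [ 0.24928419 -0.19498889  0.84530259] [-0.17449447 -0.13630296 -0.00372729] 30.00254988670349 0.5438123600140868
tip est [491.9 213.2  78.8] height along n -4.7 lateral [0.  0.7 0. ] px tip [402.4 225.7] cross [402.2 224.4]
390
215 [153, 150, 147, 139, 135, 131, 126, 123, 125, 125, 127, 125, 125, 124, 126, 125, 121, 116, 118, 123, 126, 128, 138, 149, 155]
216 [151, 149, 141, 132, 130, 126, 123, 122, 125, 126, 128, 125, 127, 127, 126, 124, 121, 119, 119, 119, 123, 124, 130, 144, 153]
217 [149, 145, 136, 132, 127, 126, 123, 123, 125, 125, 129, 127, 127, 126, 131, 127, 122, 119, 119, 119, 118, 121, 126, 135, 145]
218 [136, 131, 131, 130, 128, 127, 122, 120, 126, 128, 128, 125, 125, 126, 128, 125, 122, 118, 119, 121, 118, 120, 120, 129, 138]
219 [124, 12
[... 327 characters left out ...]
 126, 126, 124, 123, 123, 119, 116, 126, 159, 192]
222 [123, 121, 124, 124, 119, 122, 123, 126, 123, 123, 123, 114, 109, 113, 118, 120, 126, 126, 123, 125, 120, 116, 126, 159, 187]
223 [122, 118, 123, 122, 119, 124, 124, 124, 122, 121, 113, 105, 109, 110, 114, 121, 123, 126, 128, 128, 123, 121, 132, 159, 178]
224 [122, 120, 122, 120, 122, 123, 124, 121, 116, 113, 107, 102, 104, 114, 115, 117, 126, 124, 125, 127, 124, 123, 138, 164, 165]
225 [122, 121, 123, 122, 127, 124, 125, 121, 114, 115, 109, 110, 109, 118, 117, 122, 127, 128, 128, 127, 121, 128, 141, 161, 152]
226 [124, 120, 122, 124, 122, 123, 124, 124, 117, 122, 119, 121, 116, 115, 120, 127, 125, 124, 127, 124, 120, 123, 137, 150, 142]
```

The push is steady at about 5 N (1.5 N against the -3.4 N reading before contact), on the cross. Handing in.

```bash
python3 -c "
from cell import env
print(env.job_done())"
```

```text
the job is handed in; nothing more can be done
None
```

The job is handed in with the reset knob back at its zero stop and the tester held on the cross at about 5 N; its tilt to match the stone (about 0.19 rad) is only an estimate, good to a few hundredths of a radian.

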